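# Close up the sample bottle rows on the bench shelf

### The arm

A 7-joint arm with a two-finger parallel gripper is mounted at the origin on the work surface. World frame = base frame: x ahead of the robot, y to its left, z up, the work surface at z = 0. Lengths are in m, angles in rad, forces in N, time in s.
With the tool pointing down it reaches from about 0.4 to 0.85 m from the base axis. Payload 10.4 kg.
Tool frame: the origin (TCP) lies midway between the tips of the shut fingers; the grasp point (between the pads) lies 19 mm behind it; z points along the fingers, y is the direction in which the jaws open and shut (so a half turn about z gives the same grasp; the last joint's range is limited). The gripper opens to 85 mm and grips with 20 to 120 N. Pads are 22 mm wide; open, the fingers measure 114 mm over their backs; the gripper's body (76 mm by 85 mm) begins 54 mm behind the grasp point. The pads swing forward as they close: fully open they stand 13 mm farther back than shut.
Start: joints at [-0.023, 0.332, -0.065, 1.46, 0.022, 1.35, -0.088], TCP at [0.625, 0, 0.231] pointing down, gripper open.
Joint ranges: [-2.6, 2.6], [-0.5, 2.12], [-1.47, 1.34], [0.16, 2.42], [-1.27, 4.41], [0.06, 2.06], [-2.6, 2.6]. Speed limits (rad/s): [2.22, 2.22, 2.79, 2.79, 3.14, 3.14, 3.14].

### API

Orientations are given as a unit quaternion [x, y, z, w].
In Python, from workcell import manip, camera, camera_info, workorder, nets gives the robot as it stands.
- The arm moves only by the tool apply_moves, never from a script. Its argument "commands" is a list of rows, each a list of 5 numbers: the shift along the tool's x, y, z in m, then the turn about the tool's z in degrees, then the gripper command: -1 is fully open, 1 is shut, values between are in proportion. A call has 1 to 5 rows; each row shifts and turns the pose as measured when the row begins, along the tool's axes as they then stand; what a row does not reach is not made up. A row lasts 1/12 s, in which the tool goes at most 41.7 mm and 7.16 degrees, less where a joint would pass 70% of its speed; a pose out of reach is approached as far as the arm can. A call is refused whole if a number of a shift passes 0.0417 or a number of a turn 7.16, either way. A call with a gripper value outside its range is refused whole. The fingers move at their own pace and stop on an object; "squeeze" is the grip in N (left out, the last holds). Time passes only in rows, so rows that do not move let the fingers close. It gives the time, the measured TCP pose, the force and the opening at its end, in the units of the state.
- manip.get_obs(): the state, without advancing time (a new reading comes with each control period).
- camera(name): name is "scene" or "side" or "wrist"; returns (picture, depth): 384x512x3 uint8, red, green, blue; 384x512 float32, m along the optical axis (not along the pixel's ray), 0 where there is no reading.
- camera_info(name): a dict with "camera_matrix" (3x3 intrinsics, pixels), "k1" (the pictures are not rectified: a ray, as slopes to the right and down, at radius r is drawn at 1 + k1 r^2 times it, then the intrinsics apply), "xyz" and "rotation" of the camera in the world; the wrist camera has in their place "T_tool_cam" (4x4, takes a point from camera to tool coordinates, whose origin is the TCP and whose axes are the flange's). Camera axes: x right, y down, z forward; pixel columns grow to the right and rows downward; lengths in m; the calibration is good to about 2 mm. A picture is of the moment at which its call begins: read the wrist's pose just before it. camera_info takes no time and is no camera call.
- workorder.hand_in(): hands the job in, once; it reports no verdict.
Trained networks look in the newest picture that a camera, given by its name, has taken for a name from the list of things; names that differ only in an ending like _2 or _b are one class to them, and where a whole thing is asked for, a point or a joint stands for the part that bears it (a point fixed in the world has none). Each returns a list of dicts, best first, with "conf" (0 to 1); they miss things now and then, are a little off and sometimes report something else, mostly with a low value. They report only what shows in the picture. A call takes as long as a camera call.
- nets.look_for(camera, thing): "rect" ([left, top, width, height] in pixels, round what is visible of it).
- nets.place_of(camera, thing): "xy" ([column, row] in pixels: a listed point, or the origin of a listed thing).
The state is a dict: "clock": time; "joint_pos": joint angles; "joint_velocities": joint speeds; "tau": joint torques, N m; "position": TCP position; "ee_rot": TCP orientation; "ft_force": force on the tool from outside, world axes, zero at the start; "torque": the same for the moment, N m; "grip_width": opening from 0.0 (shut) to 1.0 (fully open).
Only numpy, scipy, OpenCV 4.12 (cv2) and the standard library are available. Lean on these libraries where they do the work, as an engineer would, in place of code of your own. Each camera call takes 0.05 s, during which the arm holds its last target. There are 200 camera calls.

### The job

Put away the two stray sample bottles, the standing red-capped one and the white-capped one lying on its side, each upright at the open end of its own colour's lane on the low shelf. Gently push each row up so that its three bottles stand side by side touching, with the first against the blue end stop; do not ram the rows, knock over or lift out the bottles already there, or disturb the beaker, tip box and timer.

Things in the scene. Friction and masses are not known exactly. Their poses are not given: they have to be found in the camera images.
- rack: Low grey bench shelf, fixed, 172 (x) x 210 (y) mm, two parallel lanes along its y. Origin: centre of the underside. Lane floors at z = 30 mm, centre lines at x = -36 and +36 mm; each lane 38 mm wide between 6 mm thick aluminium rails that rise 12 mm above its floor. A blue end stop, 45 mm above the floor, closes both lanes: its face is at y = -97 mm. The +y end (y = 105 mm) is open.
- white_end: A closed sample bottle: body 32 mm diameter and 58 mm tall, cap 27 mm diameter and 22 mm tall on top (80 mm in all), about 90 g. Origin at the centre of the underside, z along the axis towards the cap. Amber glass with a white cap. Stands in one of the lanes, nearest the end stop but not against it.
- white_mid: A closed sample bottle: body 32 mm diameter and 58 mm tall, cap 27 mm diameter and 22 mm tall on top (80 mm in all), about 90 g. Origin at the centre of the underside, z along the axis towards the cap. Amber glass with a white cap. Stands loosely after white_end in the same lane.
- white_new: A closed sample bottle: body 32 mm diameter and 58 mm tall, cap 27 mm diameter and 22 mm tall on top (80 mm in all), about 90 g. Origin at the centre of the underside, z along the axis towards the cap. Amber glass with a white cap. Lies on its side on the bench to the robot's left, its axis 16 mm above the bench; to be stood up and added to the white-capped row.
- red_end: A closed sample bottle: body 32 mm diameter and 58 mm tall, cap 27 mm diameter and 22 mm tall on top (80 mm in all), about 90 g. Origin at the centre of the underside, z along the axis towards the cap. Black with a red cap. Stands in the other lane, nearest the end stop but not against it.
- red_mid: A closed sample bottle: body 32 mm diameter and 58 mm tall, cap 27 mm diameter and 22 mm tall on top (80 mm in all), about 90 g. Origin at the centre of the underside, z along the axis towards the cap. Black with a red cap. Stands loosely after red_end in the same lane.
- red_new: A closed sample bottle: body 32 mm diameter and 58 mm tall, cap 27 mm diameter and 22 mm tall on top (80 mm in all), about 90 g. Origin at the centre of the underside, z along the axis towards the cap. Black with a red cap. Stands upright on the bench left of the shelf; to be added to the red-capped row.
- beaker: Bystander: empty glass beaker, 70 mm diameter, 90 mm tall, upright. Origin at the centre of its underside.
- tip_box: Bystander: blue box of pipette tips with a clear lid, 80 (x) x 120 (y) x 57 mm. Origin at the centre of its underside.
- timer: Bystander: flat white bench timer, 60 x 60 x 20 mm. Origin at the centre of its underside.

How it is judged:
By the outcome, as a careful person would: the job done as asked, in the order asked, and still so for the second after the job is handed in, with the robot touching nothing.
It also fails if it takes over 72 s, if anything falls off the work surface, if the arm or the gripper's body presses on something with over 40 N, if the wrist force passes 120 N, or if a joint passes its speed limit or range.

## Working session

There is one attempt and no reset: what is moved stays moved. The work goes in short steps, Python scripts to look and compute and a tool call to move; the robot and the scene stay as the last step left them, time stands still between calls to the robot, and variables do not carry over. Pictures are saved under pics/ and viewed, about 8 in all and at most 12, crops included, and the job is handed in when it is done.

Besides the shell and the picture viewer there is one more tool, called after "Call:" as name(argument=value, ...) on one line, values as JSON. apply_moves: Moves the arm, as the interface text tells. Its arguments: {"type":"object","properties":{"commands":{"type":"array","items":{"type":"array","items":{"type":"number"}}},"squeeze":{"type":"number"}},"required":["commands"]}

```bash
mkdir -p pics; cat > h.py <<'E'
import numpy as np, cv2
from workcell import manip, camera, camera_info, workorder, nets
from scipy.spatial.transform import Rotation as R
def save(img,name,crop=None,s=1):
    if crop: a,b,c,d=crop; img=img[b:d,a:c]
    cv2.imwrite('pics/'+name,cv2.resize(img[:,:,::-1],None,fx=s,fy=s))
def cam(name,obs=None):
    i=camera_info(name); K=np.array(i['camera_matrix'])
    if 'T_tool_cam' in i:
        o=obs or manip.get_obs(); T=np.eye(4); T[:3,:3]=R.from_quat(o['ee_rot']).as_matrix(); T[:3,3]=o['position']
        T=T@np.array(i['T_tool_cam'])
    else:
        T=np.eye(4); r=np.array(i['rotation']); T[:3,:3]=r if r.shape==(3,3) else R.from_quat(r).as_matrix(); T[:3,3]=i['xyz']
    return K,i['k1'],T
def ray(c,uv):
    K,k,T=c
    p=cv2.undistortPoints(np.array([[uv]],float),K,np.array([k,0,0,0.]))[0,0]
    return T[:3,3],T[:3,:3]@np.array([p[0],p[1],1.])
def atz(c,uv,z):
    o,d=ray(c,uv); return o+d*(z-o[2])/d[2]
def atd(c,uv,dep):
    o,d=ray(c,uv); return o+d*dep
def tri(c1,u1,c2,u2):
    o1,d1=ray(c1,u1);o2,d2=ray(c2,u2)
    A=np.stack([d1,-d2],1); s=np.linalg.lstsq(A,o2-o1,rcond=None)[0]
    a=o1+d1*s[0];b=o2+d2*s[1]; return (a+b)/2,np.linalg.norm(a-b)
E
python3 - <<'E'
from h import *
np.set_printoptions(precision=4,suppress=True)
print(manip.get_obs())
C={}
P={}
for n in ['scene','side']:
    im,d=camera(n); save(im,n+'0.png',s=1.5); C[n]=cam(n); print(n,C[n][2][:3,3],C[n][2][:3,2])
    np.savez(n+'0.npz',im=im,d=d)
    for t in ['rack','white_new','red_new','white_end','red_end','beaker','tip_box','timer']:
        r=nets.place_of(n,t)[:4]
        print(n,t,[(np.round(x['xy']).tolist(),round(x['conf'],2),np.round(atz(C[n],x['xy'],0.03 if '_end' in t else 0),3).tolist()) for x in r])
E
```

```text
{'clock': 0.0, 'joint_pos': array([-0.0226,  0.3329, -0.0647,  1.4609,  0.0216,  1.3499, -0.0885]), 'joint_velocities': array([-0.0012,  0.0013, -0.0014,  0.0009,  0.0005,  0.0008, -0.0012]), 'tau': array([  0.0005, -62.545 ,   0.0497, -39.161 ,   0.0164,   0.0098,
        -0.    ]), 'position': array([0.6246, 0.    , 0.2305]), 'ee_rot': array([ 0.7071,  0.7071, -0.0005, -0.0005]), 'ft_force': array([ 0.7209,  0.1322, -0.7968]), 'torque': array([-0.0257,  0.0669,  0.0322]), 'grip_width': 1.0000712474524849}
scene [ 1.2534 -0.1561  0.6106] [-0.7712  0.0962 -0.6293]
scene rack [([239.0, 201.0], 0.89, [0.54, -0.112, 0.0])]
scene white_new [([350.0, 168.0], 0.84, [0.426, 0.222, 0.0])]
scene red_new [([327.0, 202.0], 0.77, [0.567, 0.114, 0.0])]
scene white_end [([214.0, 186.0], 0.73, [0.508, -0.172, 0.03])]
scene red_end [([230.0, 186.0], 0.66, [0.512, -0.132, 0.03]), ([215.0, 206.0], 0.62, [0.586, -0.173, 0.03])]
scene beaker [([342.0, 242.0], 0.76, [0.708, 0.111, 0.0]), ([241.0, 204.0], 0.48, [0.55, -0.107, 0.0])]
scene tip_box []
scene timer [([389.0, 248.0], 0.73, [0.738, 0.212, 0.0])]
side [ 0.0898 -0.6472  0.6137] [ 0.4865  0.6292 -0.6062]
side rack [([285.0, 207.0], 0.63, [0.602, -0.102, 0.0]), ([268.0, 216.0], 0.57, [0.546, -0.105, 0.0])]
side white_new [([171.0, 171.0], 0.75, [0.454, 0.225, 0.0])]
side red_new [([225.0, 177.0], 0.83, [0.559, 0.1, 0.0])]
side white_end [([278.0, 231.0], 0.81, [0.509, -0.183, 0.03])]
side red_end [([300.0, 214.0], 0.67, [0.587, -0.171, 0.03])]
side beaker [([265.0, 160.0], 0.73, [0.702, 0.099, 0.0])]
side tip_box [([290.0, 340.0], 0.56, [0.361, -0.388, 0.0])]
side timer [([252.0, 142.0], 0.53, [0.74, 0.21, 0.0])]
```

View pics/scene0.png

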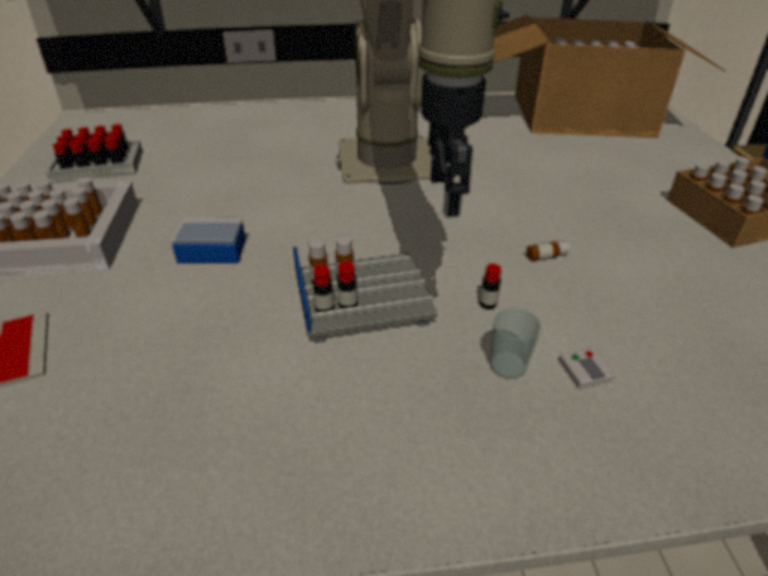

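View pics/side0.png

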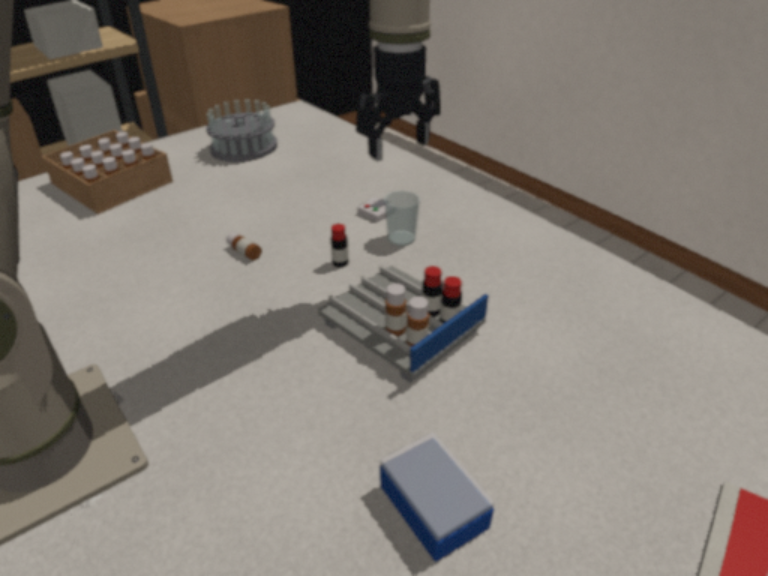

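The scene view shows the rack in the middle, with the stop on its left (-y) side, white lane near the robot and red lane far from it. The red stray stands at about (327,200). The white one lies at (365,167), cap pointing +y. The side view agrees. I'll look with the wrist camera next.

```bash
python3 - <<'E'
from h import *
np.set_printoptions(precision=4,suppress=True)
o=manip.get_obs(); im,d=camera('wrist'); c=cam('wrist',o); save(im,'w0.png',s=1.5); np.savez('w0.npz',im=im,d=d)
print(c[2])
for t in ['rack','white_new','red_new','white_end','red_end']:
    print(t,[(np.round(x['xy']).tolist(),round(x['conf'],2),np.round(atz(c,x['xy'],0.03 if '_end' in t else 0),3).tolist()) for x in nets.place_of('wrist',t)[:4]])
# point clouds from fixed cams with depth, colours
for n in ['scene','side']:
    f=np.load(n+'0.npz'); cc=cam(n); im,d=f['im'].astype(int),f['d']
    v,u=np.mgrid[:384,:512]; K,k,T=cc
    p=cv2.undistortPoints(np.stack([u.ravel(),v.ravel()],1)[:,None].astype(float),K,np.array([k,0,0,0.]))[:,0]
    X=(np.c_[p,np.ones(len(p))]*d.reshape(-1,1))@T[:3,:3].T+T[:3,3]; X=X.reshape(384,512,3)
    r,g,b=im[...,0],im[...,1],im[...,2]
    roi=(d>0)&(X[...,0]>.35)&(X[...,0]<.7)&(X[...,1]>-.3)&(X[...,1]<.32)&(X[...,2]>.005)&(X[...,2]<.15)
    red=roi&(r>100)&(r>2.2*g); blue=roi&(b>90)&(b>1.8*r)
    amb=roi&(X[...,1]>.15)&(X[...,2]<.06)
    for nm,m in [('red',red),('blue',blue),('lying',amb)]:
        nl,L,st,ce=cv2.connectedComponentsWithStats(m.astype(np.uint8))
        for i in range(1,nl):
            if st[i,4]>15:
                q=X[L==i]; print(n,nm,st[i,4],'med',np.median(q,0),'lo',np.percentile(q,5,0),'hi',np.percentile(q,95,0))
                if nm!='red':
                    w=np.linalg.svd(q[:,:2]-q[:,:2].mean(0),full_matrices=False)[2][0]; print('   dir deg',np.degrees(np.arctan2(w[1],w[0])))
E
```

```text
[[ 1.      0.0009  0.      0.6247]
 [ 0.0008 -0.9622 -0.2725  0.0689]
 [-0.0002  0.2725 -0.9622  0.3734]
 [ 0.      0.      0.      1.    ]]
rack [([195.0, 241.0], 0.97, [0.542, -0.107, 0.0])]
white_new []
red_new [([209.0, 72.0], 0.72, [0.57, 0.105, 0.0])]
white_end [([172.0, 299.0], 0.62, [0.514, -0.175, 0.03])]
red_end [([229.0, 297.0], 0.98, [0.589, -0.172, 0.03])]
scene red 101 med [ 0.589  -0.133   0.1096] lo [ 0.5707 -0.1424  0.0931] hi [ 0.5945 -0.1241  0.1114]
scene red 98 med [ 0.5933 -0.1712  0.1095] lo [ 0.5767 -0.1795  0.0957] hi [ 0.5997 -0.1613  0.1116]
scene red 70 med [0.578  0.1055 0.08  ] lo [0.5627 0.0973 0.0654] hi [0.5833 0.1137 0.0824]
scene lying 311 med [0.4545 0.2488 0.0255] lo [0.44   0.2161 0.0099] hi [0.4649 0.292  0.0328]
   dir deg -83.75261610143018
side red 32 med [0.5651 0.1013 0.0787] lo [0.5594 0.0934 0.0747] hi [0.5735 0.1113 0.0807]
side red 55 med [ 0.5782 -0.1357  0.1089] lo [ 0.5699 -0.1453  0.1068] hi [ 0.5874 -0.1258  0.1106]
side red 59 med [ 0.5825 -0.1742  0.1088] lo [ 0.5744 -0.1829  0.107 ] hi [ 0.5932 -0.1643  0.1104]
side blue 149 med [ 0.54   -0.2087  0.0736] lo [ 0.4755 -0.2171  0.0713] hi [ 0.6192 -0.1997  0.0752]
   dir deg -173.41124982527413
side lying 253 med [0.4386 0.2393 0.025 ] lo [0.4273 0.2162 0.0096] hi [0.4589 0.2882 0.0317]
   dir deg -75.92288606183799
```

View pics/w0.png

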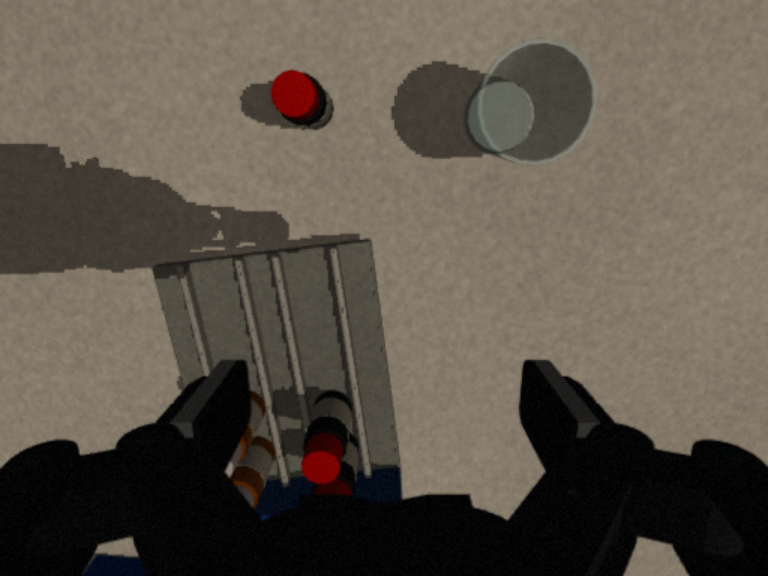

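The wrist view shows the rack turned by about +7° about z, the red cap at about (197,63) and the beaker at about (355,70), well clear of it. The rails are clearly visible, so I'll refine the rack, the red cap and the lying bottle from these pictures.

```bash
python3 - <<'E'
from h import *
np.set_printoptions(precision=4,suppress=True)
c=cam('wrist'); f=np.load('w0.npz'); im,d=f['im'].astype(int),f['d']
P=lambda u,v,z: atz(c,(u/1.5,v/1.5),z)
L=[]
for n,a,b,x in [('r4',(334,252),(367,473),.058),('r3',(277,257),(302,375),.014),('r2',(240,263),(285,480),-.014),('r1',(186,280),(207,375),-.058)]:
    A,B=P(*a,.042),P(*b,.042); print(n,A,B,'yaw',np.degrees(np.arctan2(-(A-B)[0],(A-B)[1]))); L.append((x,A,B))
print('open corners',P(154,266,.03),P(371,240,.03))
def cloud(cc,d):
    v,u=np.mgrid[:384,:512]; K,k,T=cc
    p=cv2.undistortPoints(np.stack([u.ravel(),v.ravel()],1)[:,None].astype(float),K,np.array([k,0,0,0.]))[:,0]
    return ((np.c_[p,np.ones(len(p))]*d.reshape(-1,1))@T[:3,:3].T+T[:3,3]).reshape(384,512,3)
X=cloud(c,d); r,g=im[...,0],im[...,1]
m=(r>90)&(r>2.2*g)&(X[...,1]>.05)&(X[...,2]>.06); q=X[m]; print('cap wrist',q.mean(0),q.min(0),q.max(0))
m=(X[...,2]>.02)&(X[...,2]<.05)&(X[...,1]<.03)&(X[...,1]>-.1)&(X[...,0]<.68); print('plate z',np.percentile(X[m],[10,50,90],axis=0)); print('rack pts',X[m].min(0),X[m].max(0))
for n in ['scene','side']:
    g2=np.load(n+'0.npz'); Y=cloud(cam(n),g2['d']); m=(Y[...,0]>.38)&(Y[...,0]<.52)&(Y[...,1]>.18)&(Y[...,1]<.32)&(Y[...,2]>.006)&(g2['d']>0)
    q=Y[m]; t=q[q[:,2]>.026]
    rr=cv2.minAreaRect(q[:,:2].astype(np.float32)*1000); print(n,'rect',rr,'top',len(t),t.mean(0), 'zmax',q[:,2].max())
    for y0 in np.arange(.21,.30,.01):
        s=q[(q[:,1]>=y0)&(q[:,1]<y0+.01)]
        if len(s)>3: print('  %.3f n%d x %.3f..%.3f zmax %.3f ridge x %.3f'%(y0,len(s),s[:,0].min(),s[:,0].max(),s[:,2].max(),s[s[:,2]>s[:,2].max()-.002][:,0].mean()))
E
```

```text
r4 [0.5874 0.0018 0.042 ] [ 0.61   -0.1904  0.042 ] yaw 6.699304590241355
r3 [ 0.545  -0.0021  0.042 ] [ 0.5589 -0.0983  0.042 ] yaw 8.208708850886186
r2 [ 0.5172 -0.0066  0.042 ] [ 0.5395 -0.1975  0.042 ] yaw 6.667670700666256
r1 [ 0.4754 -0.0198  0.042 ] [ 0.4829 -0.0984  0.042 ] yaw 5.471962132640728
open corners [ 0.4465 -0.0118  0.03  ] [0.6145 0.0086 0.03  ]
cap wrist [0.57   0.1059 0.0815] [0.5566 0.0689 0.0772] [0.6247 0.1187 0.3733]
plate z [[ 0.4706 -0.0875  0.0285]
 [ 0.5417 -0.0466  0.0296]
 [ 0.6049 -0.0091  0.0407]]
rack pts [ 0.4442 -0.1     0.0201] [0.627  0.0083 0.0438]
scene rect ((450.43475341796875, 256.4561767578125), (32.38011932373047, 83.31027221679688), 2.6488535404205322) top 148 [0.4499 0.2524 0.0303] zmax 0.03474762168370993
  0.210 n48 x 0.436..0.467 zmax 0.033 ridge x 0.451
  0.220 n40 x 0.439..0.468 zmax 0.034 ridge x 0.453
  0.230 n36 x 0.441..0.466 zmax 0.035 ridge x 0.449
  0.240 n37 x 0.437..0.465 zmax 0.034 ridge x 0.447
  0.250 n35 x 0.438..0.463 zmax 0.033 ridge x 0.448
  0.260 n35 x 0.435..0.462 zmax 0.035 ridge x 0.445
  0.270 n28 x 0.434..0.459 zmax 0.032 ridge x 0.442
  0.280 n30 x 0.433..0.455 zmax 0.031 ridge x 0.443
  0.290 n21 x 0.435..0.455 zmax 0.031 ridge x 0.440
side rect ((439.5546875, 254.04188537597656), (32.68622970581055, 84.04488372802734), 18.489967346191406) top 118 [0.4423 0.2509 0.0293] zmax 0.03300339421555165
  0.210 n57 x 0.435..0.465 zmax 0.032 ridge x 0.450
  0.220 n40 x 0.433..0.467 zmax 0.032 ridge x 0.448
  0.230 n33 x 0.430..0.459 zmax 0.033 ridge x 0.446
  0.240 n25 x 0.429..0.457 zmax 0.033 ridge x 0.445
  0.250 n27 x 0.427..0.452 zmax 0.033 ridge x 0.443
  0.260 n24 x 0.426..0.450 zmax 0.032 ridge x 0.443
  0.270 n15 x 0.427..0.447 zmax 0.031 ridge x 0.441
  0.280 n23 x 0.425..0.447 zmax 0.031 ridge x 0.436
  0.290 n8 x 0.426..0.442 zmax 0.028 ridge x 0.435
```

Call:
apply_moves(commands=[[0.035,-0.018,0,0,-1],[0.035,-0.018,0,0,-1],[0.0355,-0.0186,0.02,-6.8,-1],[0,0,0.04,0,-1],[0,0,0,0,-1]])

```text
clock: 1.62
position: [0.5713, 0.105, 0.1727]
ee_rot: [0.664, 0.748, 0.002, 0.002]
ft_force: [-0.9, -1.7, -2.1]
grip_width: 1.001
```

Call:
apply_moves(commands=[[0,-0.001,0.04,0,-1],[0,0,0.04,0,-1],[0,0,0.035,0,-1],[0,0,0.0085,0,-1],[0,0,0,0,-1]])

```text
clock: 2.03
position: [0.5762, 0.1063, 0.0584]
ee_rot: [0.664, 0.748, 0.005, 0.004]
ft_force: [0.2, -0.4, 0.8]
grip_width: 1.001
```

Call:
apply_moves(commands=[[0,0,0,0,0.2],[0,0,0,0,0.8],[0,0,0,0,0.8],[0,0,0,0,0.8],[0,0,0,0,0.8]], squeeze=30)

```text
clock: 2.45
position: [0.5816, 0.1062, 0.0679]
ee_rot: [0.665, 0.747, 0.009, 0.008]
ft_force: [0.3, 0.6, -0.6]
grip_width: 0.309
```

Call:
apply_moves(commands=[[0,0,0,0,0.8],[0,0,0,0,0.8],[0,0,0,0,0.8],[0,0,0,0,0.8],[0,0,0,0,0.8]])

```text
clock: 2.87
position: [0.5825, 0.1063, 0.07]
ee_rot: [0.665, 0.747, 0.011, 0.009]
ft_force: [-0.4, -0.2, -1.3]
grip_width: 0.308
```

```bash
python3 - <<'E'
from h import *
np.set_printoptions(precision=4,suppress=True)
o=manip.get_obs(); print(o)
im,d=camera('side'); save(im,'s1.png',(130,60,390,260),3)
o=manip.get_obs(); print(o['position'],o['joint_velocities'])
E
```

```text
{'clock': 2.8667, 'joint_pos': array([-0.1419,  0.3868, -0.1416,  1.7464,  0.0675,  0.986 , -0.1922]), 'joint_velocities': array([ 0.0002, -0.0011,  0.0002,  0.0029,  0.0001,  0.002 ,  0.0006]), 'tau': array([  0.0108, -61.6903,  -1.0969, -34.6096,   0.0318,  -0.1442,
         0.0003]), 'position': array([0.5825, 0.1063, 0.07  ]), 'ee_rot': array([0.6646, 0.7471, 0.0105, 0.0086]), 'ft_force': array([-0.4126, -0.2397, -1.2769]), 'torque': array([-0.0122,  0.0439, -0.0062]), 'grip_width': 0.3082671796741842}
[0.5825 0.1063 0.0699] [ 0.0001  0.0039 -0.0004 -0.0004 -0.0008 -0.0006 -0.0012]
```

View pics/s1.png

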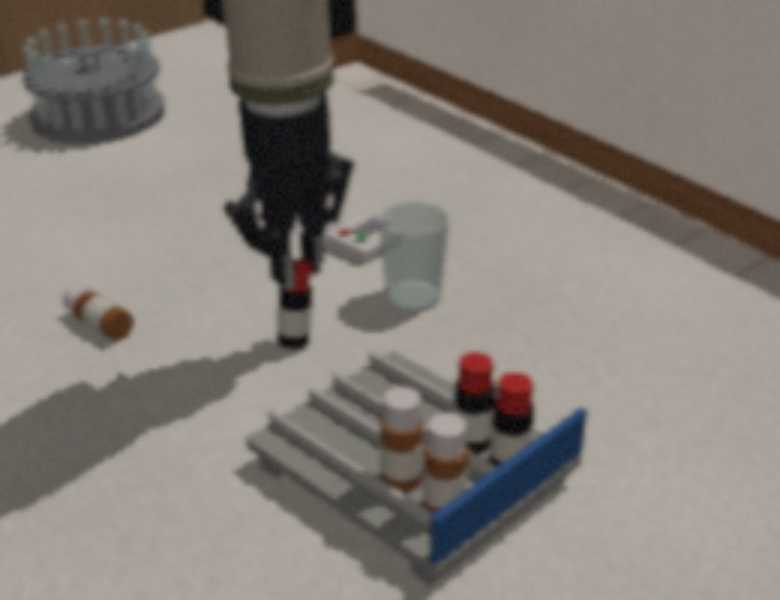

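Call:
apply_moves(commands=[[0,0,-0.03,0,0.8],[0,0,-0.02,0,0.8],[0,0,0,0,0.8]], squeeze=40)

```text
clock: 3.17
position: [0.5795, 0.1058, 0.1193]
ee_rot: [0.664, 0.747, 0.008, 0.007]
ft_force: [0.5, 1.0, -0.4]
grip_width: 0.301
```

Call:
apply_moves(commands=[[0,0,0,0,0.8],[0,0,0,0,0.8],[0,0,0,0,0.8]])

```text
clock: 3.42
position: [0.5793, 0.1058, 0.1184]
ee_rot: [0.664, 0.747, 0.008, 0.007]
ft_force: [-0.1, -0.7, -1.2]
grip_width: 0.302
```

```bash
python3 - <<'E'
from h import *
np.set_printoptions(precision=4,suppress=True)
o=manip.get_obs(); print(o['position'],o['ee_rot'],o['ft_force'])
for n in ['side','scene']:
    im,d=camera(n); c=cam(n)
    if n=='side': save(im,'s2.png',(150,60,330,200),4)
    v,u=np.mgrid[:384,:512]; K,k,T=c
    p=cv2.undistortPoints(np.stack([u.ravel(),v.ravel()],1)[:,None].astype(float),K,np.array([k,0,0,0.]))[:,0]
    X=((np.c_[p,np.ones(len(p))]*d.reshape(-1,1))@T[:3,:3].T+T[:3,3])
    col=im.reshape(-1,3).astype(int)
    m=(abs(X[:,0]-.575)<.04)&(abs(X[:,1]-.106)<.03)&(X[:,2]>.008)&(X[:,2]<.16)
    for z0 in np.arange(0,.16,.01):
        s=m&(X[:,2]>=z0)&(X[:,2]<z0+.01)
        if s.sum()>3: print(n,'%.2f'%z0,s.sum(),X[s].min(0)[:2],X[s].max(0)[:2],np.median(col[s],0))
E
```

```text
[0.5793 0.1058 0.1184] [0.6645 0.7472 0.0084 0.007 ] [-0.1171 -0.6809 -1.229 ]
side 0.05 25 [0.5535 0.09  ] [0.5779 0.1138] [79. 76. 72.]
side 0.06 35 [0.5542 0.0885] [0.5858 0.1143] [56. 55. 49.]
side 0.07 42 [0.5544 0.0874] [0.5831 0.1074] [107. 103.  95.]
side 0.08 40 [0.5562 0.087 ] [0.5844 0.1087] [107. 104.  96.]
side 0.09 43 [0.5574 0.0878] [0.5854 0.1143] [71. 68. 63.]
side 0.10 49 [0.5595 0.0882] [0.5887 0.1166] [20. 16. 17.]
side 0.11 29 [0.5592 0.0908] [0.5935 0.1106] [85. 29. 25.]
side 0.12 60 [0.5529 0.0914] [0.6069 0.1169] [82.5 45.  43.5]
side 0.13 73 [0.5523 0.0911] [0.6064 0.1193] [71. 39. 36.]
side 0.14 60 [0.552  0.0902] [0.6075 0.1191] [47.5 46.  46. ]
side 0.15 48 [0.5522 0.0908] [0.6043 0.119 ] [44.  42.  41.5]
scene 0.05 24 [0.5734 0.0912] [0.5855 0.1173] [31.  32.  28.5]
scene 0.06 41 [0.5668 0.0907] [0.5872 0.1189] [64. 61. 51.]
scene 0.07 40 [0.5705 0.0914] [0.5895 0.1198] [95.  93.  78.5]
scene 0.08 40 [0.5671 0.0912] [0.5901 0.1215] [92.  89.5 76.5]
scene 0.09 45 [0.5713 0.0918] [0.5918 0.1222] [39. 38. 31.]
scene 0.10 54 [0.5698 0.0917] [0.5928 0.1205] [22.  14.  13.5]
scene 0.11 27 [0.5673 0.0947] [0.596  0.1161] [61. 27. 22.]
scene 0.12 38 [0.5609 0.0931] [0.6048 0.116 ] [57.  33.5 33. ]
scene 0.13 78 [0.5615 0.094 ] [0.6059 0.1169] [43.5 22.  21.5]
scene 0.14 63 [0.5596 0.0941] [0.6083 0.1178] [20. 21. 22.]
scene 0.15 47 [0.5562 0.0929] [0.6055 0.113 ] [18. 20. 18.]
```

The red bottle is held only by the fingertips and leans about 7°, because the tool rose while the fingers closed. I'll set it down and regrasp it properly.

Call:
apply_moves(commands=[[0,0,0.025,0,0.8],[0,0,0.018,0,0.8],[0,0,0.006,0,0.8],[0,0,0,0,0.8]])

```text
clock: 3.85
position: [0.581, 0.1061, 0.0674]
ee_rot: [0.664, 0.747, 0.009, 0.007]
ft_force: [-0.5, -1.2, 10.9]
grip_width: 0.3
```

Call:
apply_moves(commands=[[0,0,0,0,0.1],[0,0,0,0,0.1],[0,0,0,0,0.1],[0,0,0,0,0.1]])

```text
clock: 4.18
position: [0.581, 0.1062, 0.0675]
ee_rot: [0.664, 0.747, 0.009, 0.007]
ft_force: [-0.1, 0.9, 0.4]
grip_width: 0.455
```

Call:
apply_moves(commands=[[0,0,0,0,-0.2],[0,0,0,0,-0.2],[0,0,0,0,-0.2],[0,0,0,0,-0.2]])

```text
clock: 4.52
position: [0.5812, 0.1063, 0.0682]
ee_rot: [0.664, 0.747, 0.009, 0.007]
ft_force: [0.0, 0.5, -0.6]
grip_width: 0.598
```

```bash
cat >> h.py <<'E'
def cloud(cc,d):
    v,u=np.mgrid[:384,:512]; K,k,T=cc
    p=cv2.undistortPoints(np.stack([u.ravel(),v.ravel()],1)[:,None].astype(float),K,np.array([k,0,0,0.]))[:,0]
    return ((np.c_[p,np.ones(len(p))]*d.reshape(-1,1))@T[:3,:3].T+T[:3,3]).reshape(384,512,3)
E
python3 - <<'E'
from h import *
np.set_printoptions(precision=4,suppress=True)
o=manip.get_obs(); print(o['position'],o['ee_rot'],o['ft_force'],o['joint_pos'])
for n in ['side','scene']:
    im,d=camera(n); X=cloud(cam(n),d)
    m=(abs(X[...,0]-.575)<.04)&(abs(X[...,1]-.106)<.03)&(X[...,2]>.008)&(X[...,2]<.06)
    for z0 in (.01,.02,.03,.04,.05):
        q=X[m&(X[...,2]>=z0)&(X[...,2]<z0+.01)]; print(n,z0,len(q),q.min(0)[:2],q.max(0)[:2])
E
```

```text
[0.5812 0.1063 0.0682] [0.6645 0.7472 0.0089 0.0072] [ 0.0332  0.5474 -0.5951] [-0.142   0.3892 -0.1418  1.7471  0.0673  0.9872 -0.1921]
side 0.01 35 [0.5533 0.0884] [0.5789 0.1147]
side 0.02 35 [0.5532 0.0875] [0.5807 0.113 ]
side 0.03 38 [0.5528 0.0882] [0.5828 0.11  ]
side 0.04 34 [0.5533 0.0876] [0.5785 0.1088]
side 0.05 43 [0.5529 0.0886] [0.5833 0.1117]
scene 0.01 34 [0.5705 0.0918] [0.5874 0.1208]
scene 0.02 42 [0.5639 0.0908] [0.5864 0.1194]
scene 0.03 42 [0.5707 0.0913] [0.5877 0.1216]
scene 0.04 40 [0.5648 0.0909] [0.5869 0.1195]
scene 0.05 40 [0.5664 0.0915] [0.5855 0.1099]
```

Call:
apply_moves(commands=[[0.001,-0.011,0,0,-0.4],[0,0,0.01,0,-0.4],[0,0,0.01,0,-0.4],[0,0,0,0,-0.4],[0,0,0,0,-0.4]])

```text
clock: 5.03
position: [0.5712, 0.106, 0.0459]
ee_rot: [0.664, 0.747, 0.009, 0.007]
ft_force: [0.1, -0.3, 0.0]
grip_width: 0.697
```

Call:
apply_moves(commands=[[0,-0.001,0,0,0.1],[0,0,0,0,0.1],[0,0,0,0,0.25],[0,0,0,0,0.4],[0,0,0,0,0.6]], squeeze=40)

```text
clock: 5.45
position: [0.5707, 0.1058, 0.0456]
ee_rot: [0.665, 0.747, 0.009, 0.007]
ft_force: [-0.6, 0.3, 0.1]
grip_width: 0.354
```

Call:
apply_moves(commands=[[0,0,0,0,0.8],[0,0,0,0,0.8],[0,0,0,0,0.8]])

```text
clock: 5.7
position: [0.5708, 0.1058, 0.0457]
ee_rot: [0.665, 0.747, 0.009, 0.007]
ft_force: [0.2, -0.3, -1.6]
grip_width: 0.354
```

Call:
apply_moves(commands=[[0,0,-0.02,0,0.8],[0,0,-0.02,0,0.8],[0,0,-0.02,0,0.8],[0,0,0,0,0.8]])

```text
clock: 6.03
position: [0.568, 0.1053, 0.1063]
ee_rot: [0.665, 0.747, 0.007, 0.006]
ft_force: [0.3, 0.2, -0.5]
grip_width: 0.354
```

Call:
apply_moves(commands=[[-0.025,-0.003,0,0,0.8],[-0.025,-0.003,0,0,0.8],[-0.025,-0.003,0,0,0.8],[-0.025,-0.003,0,0,0.8],[0,0,0,0,0.8]])

```text
clock: 6.45
position: [0.5682, 0.0033, 0.1059]
ee_rot: [0.662, 0.749, 0.009, 0.007]
ft_force: [-0.3, -1.5, -1.1]
grip_width: 0.35
```

```bash
python3 - <<'E'
from h import *
np.set_printoptions(precision=4,suppress=True)
o=manip.get_obs(); print(o['position'],o['ee_rot'],o['ft_force'],o['grip_width'])
p=o['position']
for n in ['side','scene']:
    im,d=camera(n); X=cloud(cam(n),d)
    if n=='scene': save(im,'sc2.png',(180,100,400,260),3)
    m=(abs(X[...,0]-p[0])<.03)&(abs(X[...,1]-p[1])<.025)
    for z0 in np.arange(.02,.12,.01):
        q=X[m&(X[...,2]>=z0)&(X[...,2]<z0+.01)]; 
        if len(q)>3: print(n,'%.2f'%z0,len(q),q.min(0)[:2],q.max(0)[:2])
E
```

```text
[0.5682 0.0033 0.1059] [0.6624 0.749  0.0087 0.0067] [-0.3    -1.4627 -1.1464] 0.35006115353713907
side 0.02 55 [ 0.5402 -0.0207] [0.5845 0.0032]
side 0.03 51 [ 0.5383 -0.0202] [0.5877 0.0046]
side 0.04 20 [ 0.5389 -0.0216] [0.5884 0.0051]
side 0.06 37 [ 0.5501 -0.0116] [0.5777 0.0097]
side 0.07 42 [ 0.5492 -0.0127] [0.5777 0.0103]
side 0.08 44 [ 0.5494 -0.0124] [0.5769 0.0104]
side 0.09 44 [ 0.5489 -0.0116] [0.581  0.0059]
side 0.10 34 [ 0.5445 -0.0113] [0.5862 0.0069]
side 0.11 69 [ 0.5397 -0.012 ] [0.5935 0.0043]
scene 0.02 23 [ 0.5447 -0.0216] [0.5966 0.002 ]
scene 0.03 119 [ 0.5436 -0.021 ] [0.5971 0.0064]
scene 0.04 37 [ 0.5409 -0.0213] [0.5937 0.0055]
scene 0.06 31 [ 0.5664 -0.0081] [0.5841 0.02  ]
scene 0.07 45 [ 0.5664 -0.0085] [0.5854 0.0218]
scene 0.08 46 [ 0.5646 -0.0091] [0.5851 0.0211]
scene 0.09 41 [ 0.5723 -0.0082] [0.5854 0.0205]
scene 0.10 30 [ 0.5702 -0.0084] [0.591  0.0169]
scene 0.11 46 [ 0.5537 -0.0083] [0.5966 0.019 ]
```

Call:
apply_moves(commands=[[-0.023,-0.001,0,0,0.8],[-0.0224,-0.0011,0,0,0.8],[0,0,0,0,0.8]])

```text
clock: 6.8
position: [0.5719, -0.0331, 0.1049]
ee_rot: [0.658, 0.753, 0.01, 0.005]
ft_force: [0.8, 0.7, -0.6]
grip_width: 0.35
```

```bash
python3 - <<'E'
from h import *
np.set_printoptions(precision=4,suppress=True)
o=manip.get_obs(); print(o['position'],o['ee_rot'],o['ft_force'],o['grip_width'])
p=o['position']; v=p-np.array([.5429,-.1059,0]); a=np.radians(6.8)
print('rack local',v[0]*np.cos(a)+v[1]*np.sin(a),-v[0]*np.sin(a)+v[1]*np.cos(a))
im,d=camera('wrist'); save(im,'w1.png',None,1.5)
E
```

```text
[ 0.5719 -0.0331  0.1049] [0.6584 0.7526 0.0103 0.0049] [ 0.8373  0.6709 -0.5526] 0.3495371603071844
rack local 0.037459575255324264 0.06881092257948386
```

View pics/w1.png

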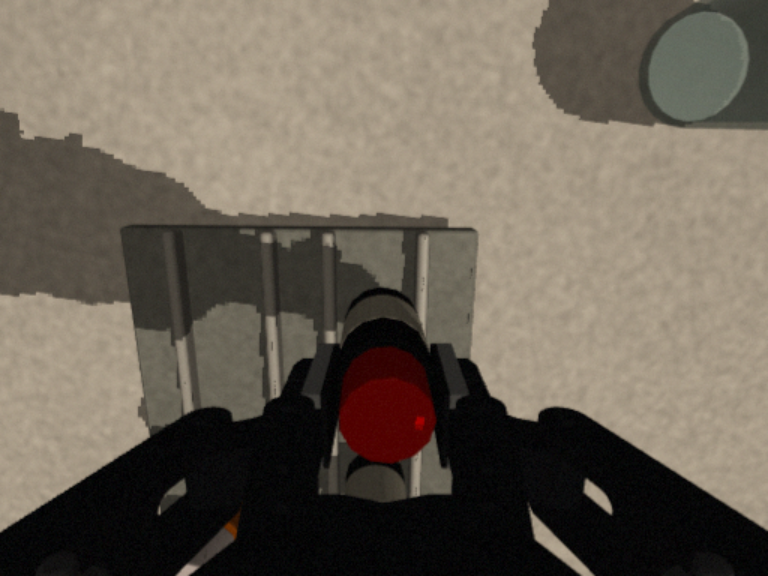

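The bottle hangs over the red lane, with its base centred between rails 3 and 4 and the mid bottle well clear. I'll lower it.

Call:
apply_moves(commands=[[0,-0.001,0.009,0,0.8],[0,0,0.009,0,0.8],[0,0,0.006,0,0.8],[0,0,0.004,0,0.8],[0,0,0,0,0.8]])

```text
clock: 7.27
position: [0.5701, -0.0239, 0.0746]
ee_rot: [0.655, 0.755, 0.011, 0.003]
ft_force: [0.8, -0.3, -0.9]
grip_width: 0.35
```

```bash
python3 - <<'E'
from h import *
np.set_printoptions(precision=4,suppress=True)
o=manip.get_obs(); print(o)
p=o['position'];Rm=R.from_quat(o['ee_rot']).as_matrix(); print(Rm)
for n in ['side','scene']:
    im,d=camera(n); X=cloud(cam(n),d)
    m=(abs(X[...,0]-p[0])<.03)&(abs(X[...,1]-p[1])<.025)
    for z0 in np.arange(.02,.12,.01):
        q=X[m&(X[...,2]>=z0)&(X[...,2]<z0+.01)]; 
        if len(q)>3: print(n,'%.2f'%z0,len(q),q.min(0)[:2],q.max(0)[:2])
print(manip.get_obs()['position'])
E
```

```text
{'clock': 7.2667, 'joint_pos': array([ 0.0412,  0.3429, -0.0855,  1.7943,  0.0207,  0.987 ,  0.0915]), 'joint_velocities': array([-0.0157,  0.0061, -0.0109,  0.0101, -0.0009,  0.0008, -0.0055]), 'tau': array([  0.3937, -59.1345,   0.0266, -34.7539,   0.0235,  -0.1075,
         0.0024]), 'position': array([ 0.5701, -0.0239,  0.0746]), 'ee_rot': array([0.6552, 0.7554, 0.0105, 0.0028]), 'ft_force': array([ 0.7682, -0.3316, -0.9252]), 'torque': array([-0.0137,  0.0509, -0.008 ]), 'grip_width': 0.349885241740097}
[[-0.1414  0.9898  0.0181]
 [ 0.9899  0.1412  0.0122]
 [ 0.0095  0.0196 -0.9998]]
side 0.02 31 [ 0.5402 -0.0465] [ 0.5903 -0.001 ]
side 0.03 91 [ 0.5403 -0.0486] [ 0.5925 -0.0064]
side 0.04 70 [ 0.5401 -0.0478] [ 0.5924 -0.0014]
side 0.05 40 [ 0.5518 -0.0401] [ 0.5764 -0.0147]
side 0.06 37 [ 0.5513 -0.0403] [ 0.5773 -0.0145]
side 0.07 39 [ 0.5456 -0.0386] [ 0.5889 -0.0226]
side 0.08 69 [ 0.5412 -0.0385] [ 0.5957 -0.0239]
side 0.09 54 [ 0.5401 -0.037 ] [ 0.598  -0.0212]
side 0.10 86 [ 0.5404 -0.0378] [ 0.5955 -0.0123]
side 0.11 56 [ 0.5409 -0.0408] [ 0.5957 -0.0094]
scene 0.02 38 [ 0.5467 -0.0488] [0.6    0.0007]
scene 0.03 141 [ 0.5416 -0.0486] [0.5999 0.001 ]
scene 0.04 89 [ 0.5453 -0.0482] [ 0.5971 -0.0002]
scene 0.05 41 [ 0.5724 -0.0378] [ 0.588  -0.0091]
scene 0.06 40 [ 0.5716 -0.0382] [ 0.5865 -0.0062]
scene 0.07 31 [ 0.5543 -0.0382] [ 0.5927 -0.0099]
scene 0.08 43 [ 0.5513 -0.0377] [ 0.5988 -0.0106]
scene 0.09 50 [ 0.5537 -0.0367] [ 0.599  -0.0124]
scene 0.10 54 [ 0.5537 -0.0368] [ 0.5991 -0.0125]
scene 0.11 28 [ 0.5462 -0.0383] [ 0.597  -0.0185]
[ 0.5706 -0.0239  0.0753]
```

Call:
apply_moves(commands=[[0,0,0.002,0,0.8],[0,0,0,0,0.8]])

```text
clock: 7.53
position: [0.5706, -0.0234, 0.074]
ee_rot: [0.655, 0.756, 0.011, 0.003]
ft_force: [-3.5, -1.5, 0.2]
grip_width: 0.352
```

Call:
apply_moves(commands=[[0,0,0.002,0,0.8],[0,0,0,0,0.8]])

```text
clock: 7.7
position: [0.5706, -0.0235, 0.0742]
ee_rot: [0.655, 0.756, 0.01, 0.003]
ft_force: [-2.5, -1.5, -2.8]
grip_width: 0.35
```

Call:
apply_moves(commands=[[0,0,0,0,0.2],[0,0,0,0,0.1],[0,0,0,0,0],[0,0,0,0,0],[0,0,0,0,0]])

```text
clock: 8.12
position: [0.5725, -0.0226, 0.0748]
ee_rot: [0.655, 0.756, 0.012, 0.005]
ft_force: [-0.3, 0.7, 0.2]
grip_width: 0.497
```

```bash
cat >> h.py <<'E'
A=np.radians(6.8); C0=np.array([.5429,-.1059])
def loc(p):
    v=np.array(p)[...,:2]-C0; return np.stack([v[...,0]*np.cos(A)+v[...,1]*np.sin(A),-v[...,0]*np.sin(A)+v[...,1]*np.cos(A)],-1)
def bottle(x0,y0,zs,r=.03):
    for n in ['side','scene']:
        im,d=camera(n); X=cloud(cam(n),d)
        m=(np.hypot(X[...,0]-x0,X[...,1]-y0)<r)
        for z0 in zs:
            q=X[m&(X[...,2]>=z0)&(X[...,2]<z0+.01)]
            if len(q)>3:
                f=lambda s: ((q[:,0]-s[0])**2+(q[:,1]-s[1])**2)
                from scipy.optimize import least_squares
                s=least_squares(lambda s:np.sqrt(f(s))-.016,[x0,y0],loss='soft_l1',f_scale=.002).x
                print(n,'%.2f'%z0,len(q),'ctr',s,'loc',loc(s),'zmax %.3f'%q[:,2].max())
E
python3 - <<'E'
from h import *
np.set_printoptions(precision=4,suppress=True)
print(manip.get_obs()['position'],manip.get_obs()['ft_force'],manip.get_obs()['grip_width'])
bottle(.570,-.023,(.045,.055,.065,.075))
E
```

```text
[ 0.5725 -0.0226  0.0748] [-0.3401  0.7101  0.1598] 0.49712082717932216
side 0.04 41 ctr [ 0.5685 -0.0216] loc [0.0354 0.0807] zmax 0.055
side 0.06 43 ctr [ 0.569  -0.0216] loc [0.0359 0.0806] zmax 0.064
side 0.07 31 ctr [ 0.5687 -0.0215] loc [0.0356 0.0808] zmax 0.075
side 0.07 58 ctr [ 0.5703 -0.0223] loc [0.0372 0.0798] zmax 0.085
scene 0.04 39 ctr [ 0.5696 -0.022 ] loc [0.0365 0.0802] zmax 0.055
scene 0.06 40 ctr [ 0.5701 -0.0219] loc [0.037  0.0802] zmax 0.065
scene 0.07 28 ctr [ 0.57   -0.0216] loc [0.0369 0.0805] zmax 0.075
scene 0.07 22 ctr [ 0.5684 -0.0234] loc [0.0351 0.0789] zmax 0.084
```

Call:
apply_moves(commands=[[0,0,-0.01,0,0],[0,0,-0.03,0,0],[0,0,-0.03,0,0],[0,0,-0.03,0,-0.3],[0,0,0,0,-0.3]])

```text
clock: 8.63
position: [0.5686, -0.0238, 0.1794]
ee_rot: [0.655, 0.756, 0.011, 0.003]
ft_force: [0.9, 0.2, -0.1]
grip_width: 0.648
```

Call:
apply_moves(commands=[[0.03,-0.008,0,0,-0.3],[0.03,-0.008,0,0,-0.3],[0.03,-0.008,0,0,-0.3],[0.03,-0.008,0,0,-0.3],[0.03,-0.008,0,0,-0.3]])

```text
clock: 9.05
position: [0.5104, 0.1156, 0.1863]
ee_rot: [0.66, 0.751, 0.013, 0.008]
ft_force: [0.7, 1.1, -0.0]
grip_width: 0.65
```

Call:
apply_moves(commands=[[0.03,-0.008,0,0,-0.3],[0.03,-0.008,0,0,-0.3],[0.03,-0.008,0,0,-0.3],[0.02,-0.005,0,0,-0.3],[0,0,0,0,-0.3]])

```text
clock: 9.47
position: [0.462, 0.2325, 0.1905]
ee_rot: [0.657, 0.754, 0.016, 0.009]
ft_force: [-0.1, 0.2, 0.3]
grip_width: 0.647
```

```bash
python3 - <<'E'
from h import *
np.set_printoptions(precision=4,suppress=True)
o=manip.get_obs(); print(o['position'],o['joint_pos'],R.from_quat(o['ee_rot']).as_matrix())
im,d=camera('wrist'); c=cam('wrist',o); save(im,'w2.png',None,1.5); np.savez('w2.npz',im=im,d=d)
X=cloud(c,d); m=(X[...,0]>.38)&(X[...,0]<.52)&(X[...,1]>.18)&(X[...,1]<.33)&(X[...,2]>.006)&(X[...,2]<.045)&(d>0)
q=X[m]; print(len(q),cv2.minAreaRect(q[:,:2].astype(np.float32)*1000),q[:,2].max())
E
```

```text
[0.462  0.2325 0.1905] [-0.2736  0.1135 -0.3041  1.8164  0.0447  1.1809 -0.4548] [[-0.1364  0.99    0.0344]
 [ 0.9906  0.136   0.0135]
 [ 0.0087  0.036  -0.9993]]
2303 ((445.252685546875, 256.31768798828125), (31.665834426879883, 79.96858215332031), 8.123339653015137) 0.033302069137088386
```

View pics/w2.png

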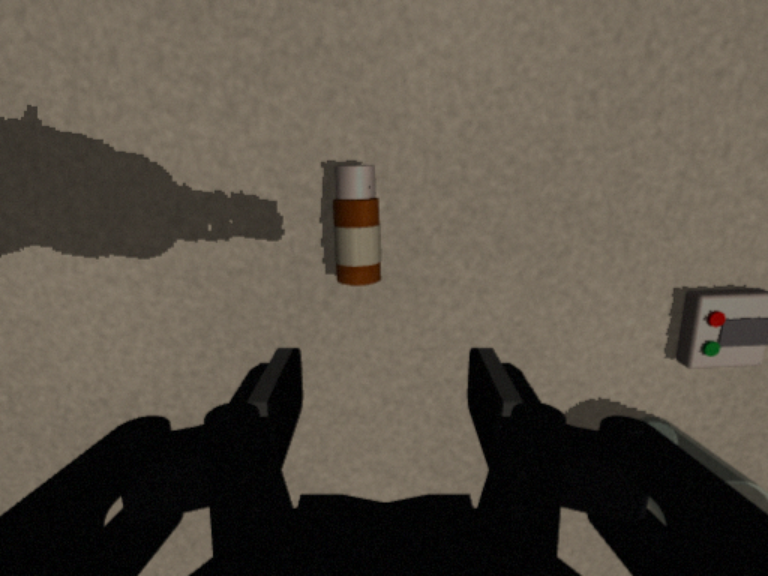

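The wrist view shows the lying bottle at about (238,150) with its cap up-image (+y). The axis is in line with the tool, so the jaws straddle it. The timer and beaker are off to the right.

Call:
apply_moves(commands=[[0.027,-0.01,0,0,-0.1],[0.027,-0.009,0,0,-0.1],[0,0,0.03,0,0],[0,0,0.03,0,0],[0,0,0.02,0,0]])

```text
clock: 9.93
position: [0.4454, 0.2829, 0.1157]
ee_rot: [0.66, 0.751, 0.022, 0.012]
ft_force: [0.5, -0.4, 1.0]
grip_width: 0.504
```

Call:
apply_moves(commands=[[0,0,0.02,0,0],[0,0,0.015,0,0],[0,0,0,0,0],[0,0,0,0,0]])

```text
clock: 10.27
position: [0.4482, 0.2777, 0.0762]
ee_rot: [0.662, 0.75, 0.019, 0.012]
ft_force: [-0.4, 0.2, 0.8]
grip_width: 0.502
```

Call:
apply_moves(commands=[[0.0076,-0.0092,0,-1,0],[0,0,0.02,0,0],[0,0,0.015,0,0],[0,0,0.015,0,0],[0,0,0,0,0]])

```text
clock: 10.68
position: [0.4427, 0.2871, 0.0316]
ee_rot: [0.654, 0.756, 0.024, 0.015]
ft_force: [-1.4, -0.7, -0.3]
grip_width: 0.501
```

```bash
python3 - <<'E'
from h import *
np.set_printoptions(precision=4,suppress=True)
o=manip.get_obs(); Rm=R.from_quat(o['ee_rot']).as_matrix(); print(o['position'],o['joint_pos'],Rm)
t=np.array([.4412,.285,.004])-o['position']; print('tool delta',Rm.T@t)
E
```

```text
[0.4427 0.2871 0.0316] [-0.3774  0.3171 -0.3347  1.9539  0.1659  0.8415 -0.6583] [[-0.1431  0.9883  0.0534]
 [ 0.9897  0.1424  0.0174]
 [ 0.0095  0.0553 -0.9984]]
tool delta [-0.0021 -0.0033  0.0274]
```

Call:
apply_moves(commands=[[-0.002,-0.003,0.01,0,0],[0,0,0.01,0,0],[0,0,0.005,0,0],[0,0,0,0,0]])

```text
clock: 11.02
position: [0.4423, 0.2868, 0.0086]
ee_rot: [0.654, 0.756, 0.027, 0.015]
ft_force: [0.2, -0.7, -0.2]
grip_width: 0.503
```

Call:
apply_moves(commands=[[0,0,0,0,0.15],[0,0,0,0,0.25],[0,0,0,0,0.4],[0,0,0,0,0.5],[0,0,0,0,0.5]], squeeze=20)

```text
clock: 11.43
position: [0.4429, 0.2873, 0.0098]
ee_rot: [0.654, 0.756, 0.027, 0.016]
ft_force: [-0.1, -0.8, -0.5]
grip_width: 0.305
```

Call:
apply_moves(commands=[[0,0,0,0,0.15],[-0.002,0,0.004,0,0.15],[0,0,0.004,0,0.15],[0,0,0,0,0.3],[0,0,0,0,0.5]])

```text
clock: 11.85
position: [0.4444, 0.2856, 0.0016]
ee_rot: [0.654, 0.756, 0.028, 0.016]
ft_force: [-1.0, 0.3, 5.1]
grip_width: 0.306
```

Call:
apply_moves(commands=[[0,0,0,0,0.5],[0,0,0,0,0.5]])

```text
clock: 12.02
position: [0.4444, 0.2856, 0.0017]
ee_rot: [0.654, 0.756, 0.028, 0.016]
ft_force: [-1.2, -0.7, 2.4]
grip_width: 0.304
```

Call:
apply_moves(commands=[[-0.0025,0,-0.009,0,0.5],[-0.004,0,-0.0085,0,0.5],[-0.005,0,-0.008,0,0.5],[-0.006,0,-0.0075,0,0.5],[0,0,0,0,0.5]])

```text
clock: 12.43
position: [0.4445, 0.2654, 0.0376]
ee_rot: [0.654, 0.756, 0.027, 0.016]
ft_force: [1.1, -0.3, -1.6]
grip_width: 0.307
```

```bash
python3 - <<'E'
from h import *
np.set_printoptions(precision=4,suppress=True)
o=manip.get_obs(); print(o['position'],R.from_quat(o['ee_rot']).as_matrix()[:,2],o['ft_force'])
im,d=camera('side'); save(im,'s3.png',(110,90,270,210),4)
E
```

```text
[0.4445 0.2654 0.0376] [ 0.0595  0.021  -0.998 ] [ 1.1064 -0.3428 -1.6303]
```

View pics/s3.png

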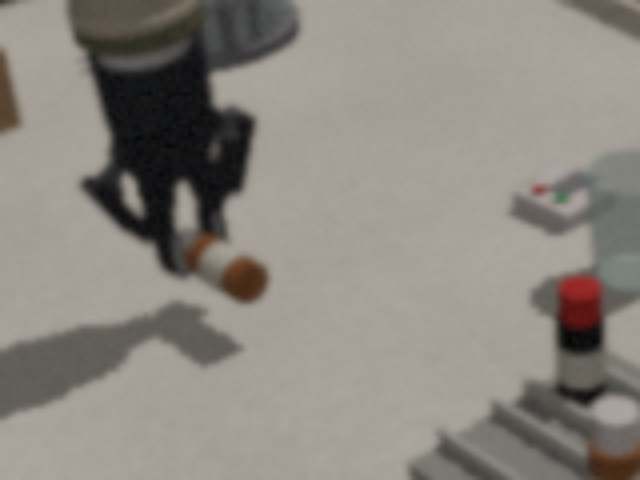

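The bottle was lifted but stayed level, because the pads' friction stops it swinging. I'll ease the grip in tiny steps close to the bench so that gravity pivots it base-down.

Call:
apply_moves(commands=[[0.005,0,0.012,0,0.45],[0,0,0,0,0.42],[0,0,0,0,0.4],[0,0,0,0,0.39]])

```text
clock: 12.82
position: [0.4439, 0.2715, 0.0233]
ee_rot: [0.654, 0.756, 0.027, 0.015]
ft_force: [-0.1, 0.7, -1.3]
grip_width: 0.31
```

```bash
cat >> h.py <<'E'
def tilt(x0,y0,zlo=.004,zhi=.09):
    # slices of the amber/white bottle in y bins seen by side & scene: print top/bottom z
    for n in ['side','scene']:
        im,d=camera(n); X=cloud(cam(n),d); c=im.astype(int)
        m=(abs(X[...,0]-x0)<.04)&(abs(X[...,1]-y0)<.09)&(X[...,2]>zlo)&(X[...,2]<zhi)&(c[...,0]>60)&(c[...,0]-c[...,2]>35)
        q=X[m]
        print(n,'amber',len(q),'med',np.median(q,0),'lo',np.percentile(q,5,0),'hi',np.percentile(q,95,0))
E
python3 - <<'E'
from h import *
np.set_printoptions(precision=4,suppress=True)
o=manip.get_obs(); p=o['position']; print(p,o['grip_width'])
tilt(p[0],p[1]-.03)
E
```

```text
[0.4439 0.2715 0.0233] 0.30991575480253175
side amber 105 med [0.4464 0.2045 0.0455] lo [0.4327 0.201  0.0318] hi [0.4596 0.2532 0.0532]
scene amber 108 med [0.4584 0.2459 0.0484] lo [0.4443 0.2046 0.0362] hi [0.4666 0.2603 0.0547]
```

Call:
apply_moves(commands=[[0,0,0,0,0.38],[0,0,0,0,0.37],[0,0,0,0,0.37]])

```text
clock: 13.17
position: [0.444, 0.2717, 0.0236]
ee_rot: [0.654, 0.756, 0.027, 0.015]
ft_force: [0.1, -0.1, -0.8]
grip_width: 0.314
```

```bash
python3 - <<'E'
from h import *
np.set_printoptions(precision=4,suppress=True)
o=manip.get_obs(); p=o['position']; print(p,o['grip_width'])
tilt(p[0],p[1]-.03)
E
```

```text
[0.444  0.2717 0.0236] 0.31426518950177607
side amber 101 med [0.4461 0.2082 0.0309] lo [0.4329 0.1996 0.016 ] hi [0.4599 0.2501 0.0454]
scene amber 109 med [0.4596 0.2415 0.0337] lo [0.4471 0.2029 0.0197] hi [0.468  0.2567 0.047 ]
```

Call:
apply_moves(commands=[[0,0,0,0,0.36],[0,0,0,0,0.355],[0,0,0,0,0.355]])

```text
clock: 13.52
position: [0.4444, 0.272, 0.024]
ee_rot: [0.654, 0.756, 0.028, 0.016]
ft_force: [-0.6, -0.5, -0.1]
grip_width: 0.325
```

```bash
python3 - <<'E'
from h import *
np.set_printoptions(precision=4,suppress=True)
o=manip.get_obs(); p=o['position']; print(p,o['grip_width'])
tilt(p[0],p[1]-.03)
E
```

```text
[0.4444 0.272  0.024 ] 0.32485018633534074
side amber 105 med [0.4479 0.2053 0.0247] lo [0.4358 0.2018 0.0081] hi [0.4611 0.257  0.0319]
scene amber 97 med [0.4604 0.2467 0.0272] lo [0.4475 0.206  0.016 ] hi [0.4686 0.2608 0.0331]
```

At 0.37 the bottle started to pivot base-down. At 0.355 it slipped free and is lying flat again. I'll regrasp and use about 0.37 while lifting.

Call:
apply_moves(commands=[[0,0,0,0,0.15],[-0.001,-0.002,0.01,0,0.15],[0,0,0.01,0,0.15],[0,0,0,0,0.3],[0,0,0,0,0.5]])

```text
clock: 14.03
position: [0.4442, 0.2713, 0.0021]
ee_rot: [0.654, 0.756, 0.029, 0.016]
ft_force: [-1.5, -0.0, 13.0]
grip_width: 0.306
```

Call:
apply_moves(commands=[[0,0,0,0,0.5],[-0.002,0,-0.01,0,0.5],[-0.002,0,-0.01,0,0.42],[0,0,0,0,0.39],[0,0,0,0,0.375]])

```text
clock: 14.45
position: [0.4429, 0.2662, 0.0234]
ee_rot: [0.654, 0.756, 0.028, 0.015]
ft_force: [0.0, -0.7, -1.7]
grip_width: 0.317
```

Call:
apply_moves(commands=[[0,0,0,0,0.372],[0,0,0,0,0.37],[0,0,0,0,0.4]])

```text
clock: 14.7
position: [0.4431, 0.2661, 0.0237]
ee_rot: [0.654, 0.756, 0.028, 0.016]
ft_force: [-0.9, -0.6, -1.9]
grip_width: 0.312
```

```bash
python3 - <<'E'
from h import *
np.set_printoptions(precision=4,suppress=True)
o=manip.get_obs(); p=o['position']; print(p,o['grip_width'])
tilt(p[0],p[1]-.03)
E
```

```text
[0.4431 0.2661 0.0237] 0.31218502721059216
side amber 112 med [0.4449 0.201  0.0388] lo [0.4324 0.1949 0.0208] hi [0.458  0.2474 0.0484]
scene amber 109 med [0.4581 0.2381 0.041 ] lo [0.4436 0.1971 0.0283] hi [0.466 0.252 0.05 ]
```

Call:
apply_moves(commands=[[-0.003,0,-0.01,0,0.4],[-0.004,0,-0.01,0,0.385],[0,0,0,0,0.372],[0,0,0,0,0.37],[0,0,0,0,0.37]])

```text
clock: 15.22
position: [0.4429, 0.2579, 0.0459]
ee_rot: [0.654, 0.756, 0.028, 0.016]
ft_force: [0.3, 1.5, 0.4]
grip_width: 0.314
```

Call:
apply_moves(commands=[[0,0,0,0,0.37],[0,0,0,0,0.37],[0,0,0,0,0.4]])

```text
clock: 15.47
position: [0.443, 0.2582, 0.0461]
ee_rot: [0.654, 0.756, 0.028, 0.016]
ft_force: [0.1, -0.5, -0.6]
grip_width: 0.307
```

```bash
python3 - <<'E'
from h import *
np.set_printoptions(precision=4,suppress=True)
o=manip.get_obs(); p=o['position']; print(p,o['grip_width'])
tilt(p[0],p[1]-.03)
im,d=camera('side'); save(im,'s4.png',(130,90,250,190),4)
E
```

```text
[0.443  0.2582 0.0461] 0.30725047326301913
side amber 97 med [0.4451 0.2072 0.0312] lo [0.4327 0.196  0.018 ] hi [0.4578 0.2355 0.0561]
scene amber 110 med [0.4591 0.2292 0.0465] lo [0.4468 0.1989 0.0185] hi [0.4676 0.2451 0.0587]
```

View pics/s4.png

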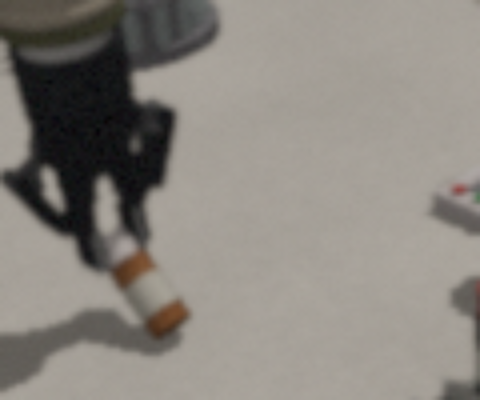

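Call:
apply_moves(commands=[[-0.005,0,-0.01,0,0.4],[-0.005,0,-0.01,0,0.385],[0,0,0,0,0.372],[0,0,0,0,0.37],[0,0,0,0,0.37]])

```text
clock: 16.03
position: [0.4433, 0.2461, 0.0681]
ee_rot: [0.654, 0.756, 0.028, 0.016]
ft_force: [0.6, 0.6, -1.3]
grip_width: 0.317
```

Call:
apply_moves(commands=[[0,0,0,0,0.37],[0,0,0,0,0.37],[0,0,0,0,0.37],[0,0,0,0,0.4]])

```text
clock: 16.37
position: [0.4433, 0.2465, 0.0682]
ee_rot: [0.654, 0.756, 0.028, 0.016]
ft_force: [0.1, 0.9, 0.9]
grip_width: 0.304
```

```bash
cat >> h.py <<'E'
def axis(x0,y0):
    # fit bottle body axis in the tool's x-z plane from scene+side amber/label points: body cylinder r 16
    from scipy.optimize import least_squares
    Q=[]
    for n in ['side','scene']:
        im,d=camera(n); X=cloud(cam(n),d); c=im.astype(int)
        m=(abs(X[...,0]-x0)<.03)&(abs(X[...,1]-y0)<.05)&(X[...,2]>.004)&(X[...,2]<.13)&(c[...,0]>60)&(c[...,0]-c[...,2]>12)
        k=cv2.connectedComponentsWithStats(m.astype(np.uint8)); i=1+np.argmax(k[2][1:,4]); Q.append(X[k[1]==i])
    Q=np.concatenate(Q)
    def f(s):
        a=np.array([s[3],s[4],s[5]]); a/=np.linalg.norm(a); v=Q-s[:3]
        return np.r_[np.linalg.norm(v-np.outer(v@a,a),axis=1)-.016,(np.linalg.norm(s[3:])-1)*.1,((s[:3]-Q.mean(0))@a)*.1]
    best=min((least_squares(f,[*Q.mean(0),0,np.cos(t),np.sin(t)],loss='soft_l1',f_scale=.002) for t in np.radians([5,30,60,88])),key=lambda r:r.cost)
    a=best.x[3:]/np.linalg.norm(best.x[3:]); a*=np.sign(a[2]) or 1
    t=(Q-best.x[:3])@a
    print('n',len(Q),'p',best.x[:3],'axis',a,'elev %.1f'%np.degrees(np.arcsin(a[2])),'cost %.2e'%best.cost,'along',np.percentile(t,[2,98]),'zmin',Q[:,2].min())
    print('base centre',best.x[:3]+a*np.percentile(t,1))
E
python3 - <<'E'
from h import *
np.set_printoptions(precision=4,suppress=True)
o=manip.get_obs(); p=o['position']; print(p,o['grip_width'])
axis(p[0],p[1]-.02)
E
```

```text
[0.4433 0.2465 0.0682] 0.3040296192902685
n 292 p [0.4436 0.2491 0.041 ] axis [-0.049  -0.0701  0.9963] elev 85.1 cost 2.70e-04 along [-0.0353  0.023 ] zmin 0.004372577059599259
base centre [0.4453 0.2517 0.0045]
```

The bottle now hangs almost upright (about 85°) just above the bench. I'll set it down, release it and regrasp lower, as with the red one.

Call:
apply_moves(commands=[[0,0,0.003,0,0.4],[0,0,0.002,0,0.4],[0,0,0,0,0.35],[0,0,0,0,0.2],[0,0,0,0,0]])

```text
clock: 16.88
position: [0.4471, 0.2503, 0.0675]
ee_rot: [0.653, 0.756, 0.033, 0.017]
ft_force: [0.1, -0.2, -0.2]
grip_width: 0.497
```

Call:
apply_moves(commands=[[0,0,0,0,0],[0,0,0,0,0],[0,0,0,0,0]])

```text
clock: 17.13
position: [0.4465, 0.2497, 0.0666]
ee_rot: [0.653, 0.756, 0.032, 0.017]
ft_force: [1.1, -0.1, -0.8]
grip_width: 0.501
```

```bash
python3 - <<'E'
from h import *
np.set_printoptions(precision=4,suppress=True)
o=manip.get_obs(); p=o['position']; print(p,o['grip_width'],R.from_quat(o['ee_rot']).as_matrix())
axis(p[0],p[1])
E
```

```text
[0.4465 0.2497 0.0666] 0.5006273227132194 [[-0.1458  0.987   0.0673]
 [ 0.9892  0.1443  0.0269]
 [ 0.0169  0.0705 -0.9974]]
n 295 p [0.446  0.2539 0.04  ] axis [-0.012   0.0374  0.9992] elev 87.7 cost 4.00e-04 along [-0.0341  0.0249] zmin 0.004242071643009493
base centre [0.4464 0.2525 0.0052]
```

Call:
apply_moves(commands=[[0.003,0,0.007,0,0],[0,0,0.007,0,0],[0,0,0.005,0,0],[0,0,0,0,0.1],[0,0,0,0,0.2]])

```text
clock: 17.65
position: [0.447, 0.2534, 0.045]
ee_rot: [0.653, 0.756, 0.032, 0.016]
ft_force: [0.3, -0.2, 0.6]
grip_width: 0.397
```

Call:
apply_moves(commands=[[0,0,0,0,0.3],[0,0,0,0,0.4],[0,0,0,0,0.8],[0,0,0,0,0.8],[0,0,0,0,0.8]], squeeze=40)

```text
clock: 18.07
position: [0.4469, 0.2533, 0.0452]
ee_rot: [0.653, 0.756, 0.031, 0.016]
ft_force: [0.8, -0.5, -1.0]
grip_width: 0.353
```

Call:
apply_moves(commands=[[0,0,-0.04,0,0.8],[0,0,-0.04,0,0.8],[0,0,-0.02,0,0.8],[0,0,0,0,0.8]])

```text
clock: 18.4
position: [0.4382, 0.2496, 0.1461]
ee_rot: [0.653, 0.756, 0.028, 0.015]
ft_force: [0.5, 0.4, -1.0]
grip_width: 0.35
```

```bash
python3 - <<'E'
from h import *
np.set_printoptions(precision=4,suppress=True)
o=manip.get_obs(); p=o['position']; print(p,o['grip_width'],R.from_quat(o['ee_rot']).as_matrix())
axis(p[0],p[1])
t=np.array([.500,-.045,.145]); print(R.from_quat(o['ee_rot']).as_matrix().T@(t-p))
E
```

```text
[0.4382 0.2496 0.1461] 0.3501237034976038 [[-0.1461  0.9875  0.0595]
 [ 0.9892  0.1449  0.0238]
 [ 0.0148  0.0623 -0.9979]]
n 176 p [0.4366 0.2498 0.115 ] axis [ 0.0565 -0.0576  0.9967] elev 85.4 cost 1.64e-04 along [-0.0127  0.0154] zmin 0.10009552970597124
base centre [0.4359 0.2505 0.1018]
[-0.3005  0.0183 -0.0022]
```

Call:
apply_moves(commands=[[-0.028,0.002,0,0,0.8],[-0.028,0.002,0,0,0.8],[-0.028,0.002,0,0,0.8],[-0.028,0.002,0,0,0.8],[-0.028,0.002,0,0,0.8]])

```text
clock: 18.92
position: [0.4635, 0.1124, 0.1333]
ee_rot: [0.649, 0.761, 0.023, 0.011]
ft_force: [-0.4, -0.2, -1.3]
grip_width: 0.355
```

Call:
apply_moves(commands=[[-0.028,0.002,0,0.5,0.8],[-0.028,0.002,0,0.5,0.8],[-0.025,0.001,0,0.5,0.8],[-0.02,0,0,0,0.8],[0,0,0,0,0.8]])

```text
clock: 19.33
position: [0.4792, 0.0007, 0.1222]
ee_rot: [0.662, 0.749, 0.017, 0.007]
ft_force: [0.3, -1.1, -1.2]
grip_width: 0.357
```

```bash
python3 - <<'E'
from h import *
np.set_printoptions(precision=4,suppress=True)
o=manip.get_obs(); p=o['position']; print(p,loc(p),o['grip_width'],R.from_quat(o['ee_rot']).as_matrix())
bottle(p[0],p[1],(.1,.11,.12,.13),.026)
t=np.array([.500,-.045,.1]); print(R.from_quat(o['ee_rot']).as_matrix().T@(t-p))
E
```

```text
[0.4792 0.0007 0.1222] [-0.0507  0.1134] 0.35740991441692516 [[-0.1234  0.9918  0.0332]
 [ 0.9923  0.1229  0.0169]
 [ 0.0127  0.0351 -0.9993]]
side 0.10 52 ctr [ 0.4787 -0.0003] loc [-0.0512  0.1124] zmax 0.110
side 0.11 45 ctr [0.4787 0.0001] loc [-0.0512  0.1128] zmax 0.120
side 0.12 48 ctr [ 0.4784 -0.0002] loc [-0.0515  0.1126] zmax 0.129
side 0.13 72 ctr [0.4783 0.0003] loc [-0.0516  0.1131] zmax 0.140
scene 0.10 46 ctr [0.4775 0.0025] loc [-0.0521  0.1153] zmax 0.110
scene 0.11 42 ctr [0.4776 0.0031] loc [-0.0519  0.116 ] zmax 0.120
scene 0.12 24 ctr [0.484  0.0065] loc [-0.0451  0.1186] zmax 0.130
scene 0.13 42 ctr [0.4862 0.0057] loc [-0.043   0.1175] zmax 0.140
[-0.0482  0.0143  0.0221]
```

Call:
apply_moves(commands=[[-0.016,0.006,0,0,0.8],[-0.016,0.005,0,0,0.8],[-0.012,0.003,0,0,0.8],[0,0,0,0,0.8],[0,0,0,0,0.8]])

```text
clock: 19.85
position: [0.4968, -0.0315, 0.1177]
ee_rot: [0.657, 0.753, 0.016, 0.003]
ft_force: [0.3, -0.0, -1.0]
grip_width: 0.353
```

```bash
python3 - <<'E'
from h import *
np.set_printoptions(precision=4,suppress=True)
o=manip.get_obs(); p=o['position']; print(p,loc(p),o['grip_width'],R.from_quat(o['ee_rot']).as_matrix())
bottle(p[0],p[1],(.075,.085,.095),.026)
im,d=camera('wrist'); save(im,'w3.png',None,1.5)
E
```

```text
[ 0.4968 -0.0315  0.1177] [-0.037   0.0794] 0.35336305257476536 [[-0.136   0.9904  0.0262]
 [ 0.9906  0.1355  0.0204]
 [ 0.0166  0.0287 -0.9994]]
side 0.07 44 ctr [ 0.4951 -0.031 ] loc [-0.0386  0.08  ] zmax 0.085
side 0.09 43 ctr [ 0.4948 -0.0311] loc [-0.0389  0.08  ] zmax 0.095
side 0.10 47 ctr [ 0.4949 -0.0313] loc [-0.0388  0.0798] zmax 0.105
scene 0.07 38 ctr [ 0.4941 -0.0308] loc [-0.0396  0.0803] zmax 0.085
scene 0.09 37 ctr [ 0.4948 -0.031 ] loc [-0.0389  0.08  ] zmax 0.095
scene 0.10 41 ctr [ 0.495  -0.0313] loc [-0.0387  0.0797] zmax 0.105
```

View pics/w3.png

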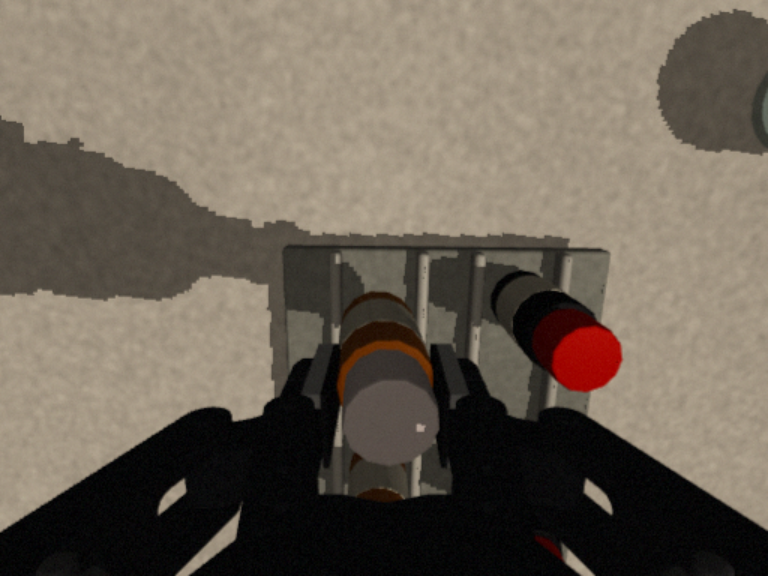

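The white bottle is over its lane between rails 1 and 2, and the red one stands upright in its own lane. I'll lower the white one in two stages.

Call:
apply_moves(commands=[[-0.014,0.003,0,0,0.8],[0,0,0,0,0.8],[0,0,0.008,0,0.8],[0,0,0.008,0,0.8],[0,0,0,0,0.8]])

```text
clock: 20.42
position: [0.5015, -0.04, 0.1007]
ee_rot: [0.655, 0.755, 0.017, 0.003]
ft_force: [-1.0, 1.0, -2.1]
grip_width: 0.356
```

```bash
python3 - <<'E'
from h import *
np.set_printoptions(precision=4,suppress=True)
o=manip.get_obs(); p=o['position']; print(p,loc(p),o['grip_width'],R.from_quat(o['ee_rot']).as_matrix())
bottle(p[0],p[1],(.065,.075,.085),.026)
E
```

```text
[ 0.5015 -0.04    0.1007] [-0.0333  0.0703] 0.35614914098333966 [[-0.1419  0.9895  0.0273]
 [ 0.9897  0.1414  0.0215]
 [ 0.0174  0.0301 -0.9994]]
side 0.07 39 ctr [ 0.4993 -0.0396] loc [-0.0354  0.071 ] zmax 0.075
side 0.07 48 ctr [ 0.4995 -0.0397] loc [-0.0353  0.0708] zmax 0.085
side 0.09 43 ctr [ 0.5003 -0.0397] loc [-0.0345  0.0708] zmax 0.095
scene 0.07 33 ctr [ 0.4993 -0.0398] loc [-0.0354  0.0708] zmax 0.074
scene 0.07 43 ctr [ 0.5002 -0.0395] loc [-0.0346  0.071 ] zmax 0.085
scene 0.09 38 ctr [ 0.5005 -0.0391] loc [-0.0342  0.0713] zmax 0.095
```

Good: local x is -35 mm and y is 71 mm. I'll lower it the rest of the way.

Call:
apply_moves(commands=[[-0.002,-0.0012,0.008,0,0.8],[0,0,0.008,0,0.8],[0,0,0.006,0,0.8],[0,0,0.002,0,0.8],[0,0,0,0,0.8]])

```text
clock: 20.93
position: [0.5013, -0.0415, 0.0754]
ee_rot: [0.655, 0.756, 0.017, 0.003]
ft_force: [-2.2, -0.3, 5.5]
grip_width: 0.351
```

```bash
python3 - <<'E'
from h import *
np.set_printoptions(precision=4,suppress=True)
o=manip.get_obs(); p=o['position']; print(p,loc(p),o['ft_force'])
bottle(p[0],p[1],(.045,.055,.065,),.026)
E
```

```text
[ 0.5013 -0.0415  0.0754] [-0.0337  0.0688] [-2.1721 -0.3036  5.5417]
side 0.04 46 ctr [ 0.4994 -0.0416] loc [-0.0356  0.069 ] zmax 0.055
side 0.06 38 ctr [ 0.499  -0.0407] loc [-0.0359  0.07  ] zmax 0.065
side 0.07 38 ctr [ 0.4992 -0.041 ] loc [-0.0357  0.0696] zmax 0.075
scene 0.04 35 ctr [ 0.5    -0.0414] loc [-0.035   0.0691] zmax 0.054
scene 0.06 35 ctr [ 0.5006 -0.041 ] loc [-0.0344  0.0695] zmax 0.065
scene 0.07 34 ctr [ 0.5006 -0.0411] loc [-0.0343  0.0693] zmax 0.074
```

The bottle is resting on the lane floor. While it is still held I'll lift it 2 mm and slide it gently towards its row.

Call:
apply_moves(commands=[[0,0,-0.003,0,0.8],[-0.01,-0.001,-0.0002,0,0.8],[-0.01,0,-0.0002,0,0.8],[-0.01,0,-0.0002,0,0.8],[-0.01,0,-0.0002,0,0.8]])

```text
clock: 21.45
position: [0.507, -0.0831, 0.0802]
ee_rot: [0.654, 0.757, 0.018, 0.004]
ft_force: [-1.1, 0.3, -1.8]
grip_width: 0.349
```

Call:
apply_moves(commands=[[-0.004,0,0,0,0.8],[0,0,0,0,0.8]])

```text
clock: 21.62
position: [0.5078, -0.0915, 0.0802]
ee_rot: [0.655, 0.755, 0.018, 0.005]
ft_force: [0.7, -0.7, -1.3]
grip_width: 0.357
```

```bash
cat >> h.py <<'E'
def rows():
    # bottle centres in each lane from cap points, scene+side, local frame
    for n in ['scene','side']:
        im,d=camera(n); X=cloud(cam(n),d); L=loc(X)
        for nm,xc in (('white',-.036),('red',.036)):
            m=(abs(L[...,0]-xc)<.02)&(L[...,1]>-.095)&(L[...,1]<.1)&(X[...,2]>.09)&(X[...,2]<.113)
            k=cv2.connectedComponentsWithStats(m.astype(np.uint8)); o=[]
            # split by y histogram
            y=np.sort(L[m][:,1]); g=np.split(y,np.where(np.diff(y)>.0025)[0]+1)
            print(n,nm,[(len(s),round(s[0]*1000),round(s[-1]*1000)) for s in g if len(s)>8],'zmax %.3f'%X[m][:,2].max())
E
python3 - <<'E'
from h import *
np.set_printoptions(precision=4,suppress=True)
o=manip.get_obs(); p=o['position']; print(p,loc(p),o['ft_force'],o['ee_rot'])
bottle(p[0],p[1],(.045,.055,.065),.026); rows()
E
```

```text
[ 0.5078 -0.0915  0.0802] [-0.0331  0.0185] [ 0.6947 -0.7222 -1.2769] [0.6553 0.7551 0.0177 0.0046]
side 0.04 36 ctr [ 0.5052 -0.091 ] loc [-0.0356  0.0193] zmax 0.055
side 0.06 39 ctr [ 0.5051 -0.0912] loc [-0.0358  0.019 ] zmax 0.065
side 0.07 36 ctr [ 0.5053 -0.091 ] loc [-0.0356  0.0193] zmax 0.074
scene 0.04 35 ctr [ 0.5062 -0.0905] loc [-0.0346  0.0196] zmax 0.055
scene 0.06 41 ctr [ 0.5061 -0.0909] loc [-0.0348  0.0193] zmax 0.065
scene 0.07 41 ctr [ 0.5065 -0.0905] loc [-0.0343  0.0196] zmax 0.074
scene white [(128, -79, -53), (123, -35, -9), (36, 4, 11)] zmax 0.113
scene red [(143, -82, -56), (143, -44, -19), (131, 66, 93)] zmax 0.113
side white [(163, -80, -53), (151, -36, -10), (116, 5, 18)] zmax 0.113
side red [(146, -83, -55), (138, -44, -19)] zmax 0.111
```

Call:
apply_moves(commands=[[-0.004,0,0.0015,0,0.8],[-0.004,0,0,0,0.8],[-0.004,0,0,0,0.8],[-0.003,0,0,0,0.8],[-0.003,0,0,0,0.8]])

```text
clock: 22.23
position: [0.5098, -0.1057, 0.0777]
ee_rot: [0.653, 0.757, 0.018, 0.003]
ft_force: [-1.2, 1.6, -1.4]
grip_width: 0.357
```

Call:
apply_moves(commands=[[-0.003,0,0,0,0.8],[-0.003,0,0,0,0.8],[-0.002,0,0,0,0.8],[0,0,0,0,0.8]])

```text
clock: 22.57
position: [0.5109, -0.1149, 0.0774]
ee_rot: [0.653, 0.757, 0.018, 0.003]
ft_force: [-1.3, 1.2, -1.1]
grip_width: 0.35
```

```bash
python3 - <<'E'
from h import *
np.set_printoptions(precision=4,suppress=True)
o=manip.get_obs(); p=o['position']; print(p,loc(p),o['ft_force'],o['ee_rot'])
bottle(p[0],p[1],(.05,.065),.024); rows()
E
```

```text
[ 0.5109 -0.1149  0.0774] [-0.0328 -0.0051] [-1.3373  1.2236 -1.1228] [0.653  0.7571 0.0177 0.0026]
side 0.05 31 ctr [ 0.5083 -0.1141] loc [-0.0353 -0.004 ] zmax 0.060
side 0.07 27 ctr [ 0.5088 -0.1143] loc [-0.0349 -0.0043] zmax 0.075
scene 0.05 21 ctr [ 0.5098 -0.1141] loc [-0.0338 -0.0042] zmax 0.059
scene 0.07 18 ctr [ 0.51   -0.1146] loc [-0.0337 -0.0048] zmax 0.074
scene white [(127, -81, -56), (128, -50, -24), (31, -18, -13)] zmax 0.113
scene red [(145, -82, -56), (145, -44, -19), (132, 66, 93)] zmax 0.113
side white [(158, -82, -55), (150, -51, -24), (136, -18, 6)] zmax 0.113
side red [(147, -83, -55), (137, -45, -19)] zmax 0.112
```

Call:
apply_moves(commands=[[-0.003,0,0,0,0.8],[-0.003,0,0,0,0.8],[-0.003,0,0,0,0.8],[-0.002,0,0,0,0.8]])

```text
clock: 23.1
position: [0.5121, -0.1243, 0.0771]
ee_rot: [0.652, 0.758, 0.018, 0.002]
ft_force: [-2.5, 2.8, 0.2]
grip_width: 0.354
```

Call:
apply_moves(commands=[[-0.002,0,0,0,0.8],[-0.002,0,0,0,0.8]])

```text
clock: 23.27
position: [0.5127, -0.1274, 0.077]
ee_rot: [0.652, 0.758, 0.018, 0.001]
ft_force: [-4.2, 12.6, 4.4]
grip_width: 0.35
```

```bash
python3 - <<'E'
from h import *
np.set_printoptions(precision=4,suppress=True)
o=manip.get_obs(); p=o['position']; print(p,loc(p),o['ft_force'],o['ee_rot'])
bottle(p[0],p[1],(.05,.065),.024); rows()
E
```

```text
[ 0.5127 -0.1274  0.077 ] [-0.0326 -0.0178] [-4.1547 12.6348  4.4319] [0.6518 0.7582 0.0183 0.0007]
side 0.05 26 ctr [ 0.5098 -0.127 ] loc [-0.0353 -0.017 ] zmax 0.060
side 0.07 26 ctr [ 0.5105 -0.1265] loc [-0.0346 -0.0166] zmax 0.075
scene 0.05 9 ctr [ 0.5185 -0.1295] loc [-0.027  -0.0206] zmax 0.059
scene 0.07 20 ctr [ 0.5153 -0.1278] loc [-0.03   -0.0185] zmax 0.075
scene white [(127, -94, -68), (122, -62, -36), (28, -32, -27)] zmax 0.113
scene red [(143, -82, -56), (141, -44, -19), (127, 67, 92)] zmax 0.112
side white [(164, -94, -67), (152, -63, -36), (130, -31, -10)] zmax 0.113
side red [(148, -82, -56), (140, -44, -19)] zmax 0.111
```

White row is fully home: centres are at about -81, -49 and -17 mm, with light contact at the stop. I'll lower and release.

Call:
apply_moves(commands=[[0,0,0.001,0,0.8],[0,0,0,0,0.35],[0,0,0,0,0.2],[0,0,0,0,0.05],[0,0,0,0,0.05]])

```text
clock: 23.88
position: [0.5138, -0.1286, 0.0768]
ee_rot: [0.652, 0.758, 0.019, 0.002]
ft_force: [0.4, -0.4, 1.4]
grip_width: 0.477
```

Call:
apply_moves(commands=[[0,0,0,0,0.05],[0,0,-0.01,0,0.05],[0,0,-0.02,0,0.05],[0,0,-0.03,0,0.05],[0,0,0,0,0.05]])

```text
clock: 24.3
position: [0.5122, -0.1315, 0.1404]
ee_rot: [0.652, 0.758, 0.018, 0.003]
ft_force: [1.5, -0.5, 0.9]
grip_width: 0.474
```

```bash
python3 - <<'E'
from h import *
np.set_printoptions(precision=4,suppress=True)
o=manip.get_obs(); p=o['position']; print(p,loc(p),o['ft_force'],R.from_quat(o['ee_rot']).as_matrix())
bottle(.5108,-.127,(.05,.065,.075),.022); rows()
t=np.array([.5705,-.022,.145]); print(R.from_quat(o['ee_rot']).as_matrix().T@(t-p))
E
```

```text
[ 0.5122 -0.1315  0.1404] [-0.0335 -0.0218] [ 1.4759 -0.4724  0.9125] [[-0.1488  0.9885  0.0275]
 [ 0.9887  0.1482  0.0242]
 [ 0.0199  0.0308 -0.9993]]
side 0.05 31 ctr [ 0.5082 -0.1246] loc [-0.0367 -0.0145] zmax 0.060
side 0.07 31 ctr [ 0.5085 -0.1253] loc [-0.0365 -0.0152] zmax 0.075
side 0.07 31 ctr [ 0.5086 -0.1252] loc [-0.0363 -0.0151] zmax 0.085
scene 0.05 7 ctr [ 0.5119 -0.1266] loc [-0.0332 -0.0169] zmax 0.060
scene 0.07 22 ctr [ 0.5118 -0.1279] loc [-0.0335 -0.0182] zmax 0.075
scene 0.07 42 ctr [ 0.5094 -0.1263] loc [-0.0357 -0.0163] zmax 0.085
scene white [(128, -94, -66), (121, -61, -34), (122, -28, -2)] zmax 0.113
scene red [(146, -82, -55), (141, -44, -19), (131, 66, 92)] zmax 0.113
side white [(163, -94, -68), (158, -61, -35), (136, -30, -5)] zmax 0.112
side red [(146, -83, -57), (139, -45, -18), (9, 68, 73)] zmax 0.111
[ 0.0997  0.074  -0.0003]
```

Call:
apply_moves(commands=[[0.025,0.0185,0,0,0.05],[0.025,0.0185,0,0,0],[0.025,0.0185,0,0,0],[0.022,0.0165,0,0.8,0],[0,0,0,0,0]])

```text
clock: 24.92
position: [0.5654, -0.0223, 0.1342]
ee_rot: [0.66, 0.751, 0.014, -0.003]
ft_force: [-0.9, 0.2, -0.3]
grip_width: 0.502
```

Call:
apply_moves(commands=[[0,0,0,0,0],[0,0,0,0,0]])

```text
clock: 25.08
position: [0.5648, -0.0206, 0.1322]
ee_rot: [0.659, 0.752, 0.013, -0.005]
ft_force: [-0.4, -0.2, 0.0]
grip_width: 0.5
```

```bash
python3 - <<'E'
from h import *
np.set_printoptions(precision=4,suppress=True)
o=manip.get_obs(); p=o['position']; M=R.from_quat(o['ee_rot']).as_matrix(); print(p,loc(p),M)
bottle(.5695,-.022,(.05,.065,.075),.024)
print(M.T@(np.array([.5698,-.0218,.077])-p))
E
```

```text
[ 0.5648 -0.0206  0.1322] [0.0318 0.0821] [[-0.1313  0.9913  0.0102]
 [ 0.991   0.131   0.0261]
 [ 0.0245  0.0135 -0.9996]]
side 0.05 44 ctr [ 0.569  -0.0213] loc [0.0359 0.0809] zmax 0.060
side 0.07 48 ctr [ 0.5691 -0.0214] loc [0.036  0.0808] zmax 0.075
side 0.07 40 ctr [ 0.5691 -0.0216] loc [0.036  0.0807] zmax 0.085
scene 0.05 41 ctr [ 0.5698 -0.0218] loc [0.0366 0.0803] zmax 0.060
scene 0.07 44 ctr [ 0.5699 -0.0219] loc [0.0367 0.0802] zmax 0.075
scene 0.07 47 ctr [ 0.5695 -0.0221] loc [0.0364 0.08  ] zmax 0.085
[-0.0032  0.0041  0.0552]
```

Call:
apply_moves(commands=[[-0.003,0.004,0,0,0],[0,0,0.012,0,0],[0,0,0.012,0,0],[0,0,0.012,0,0],[0,0,0,0,0]])

```text
clock: 25.6
position: [0.5687, -0.0282, 0.0927]
ee_rot: [0.662, 0.749, 0.013, -0.004]
ft_force: [-0.1, -0.9, -0.2]
grip_width: 0.495
```

```bash
python3 - <<'E'
from h import *
np.set_printoptions(precision=4,suppress=True)
o=manip.get_obs(); p=o['position']; M=R.from_quat(o['ee_rot']).as_matrix(); print(p,loc(p),M)
print(M.T@(np.array([.5698,-.0215,.077])-p))
E
```

```text
[ 0.5687 -0.0282  0.0927] [0.0349 0.0741] [[-0.1236  0.9923  0.0106]
 [ 0.9921  0.1234  0.024 ]
 [ 0.0225  0.0135 -0.9997]]
[0.0061 0.0017 0.0158]
```

Call:
apply_moves(commands=[[0.006,0.002,0.008,0,0],[0,0,0.007,0,0],[0,0,0,0,0],[0,0,0,0,0.1],[0,0,0,0,0.2]])

```text
clock: 26.02
position: [0.5692, -0.0215, 0.0746]
ee_rot: [0.662, 0.749, 0.012, -0.005]
ft_force: [-0.2, -0.3, 0.5]
grip_width: 0.401
```

Call:
apply_moves(commands=[[0,0,0,0,0.3],[0,0,0,0,0.4],[0,0,0,0,0.8],[0,0,0,0,0.8]])

```text
clock: 26.35
position: [0.5695, -0.0216, 0.0756]
ee_rot: [0.662, 0.749, 0.012, -0.005]
ft_force: [0.1, -0.0, -1.1]
grip_width: 0.356
```

Call:
apply_moves(commands=[[0,0,-0.003,0,0.8],[0,0,0,0,0.8]])

```text
clock: 26.52
position: [0.5695, -0.0218, 0.079]
ee_rot: [0.662, 0.749, 0.012, -0.004]
ft_force: [-0.5, -0.4, -1.0]
grip_width: 0.354
```

```bash
python3 - <<'E'
from h import *
np.set_printoptions(precision=4,suppress=True)
o=manip.get_obs(); p=o['position']; M=R.from_quat(o['ee_rot']).as_matrix(); print(p,loc(p),M)
bottle(p[0],p[1],(.045,.055,.065),.024)
print(M.T@np.array([np.sin(A),-np.cos(A),0]))
E
```

```text
[ 0.5695 -0.0218  0.079 ] [0.0363 0.0804] [[-0.1225  0.9924  0.009 ]
 [ 0.9922  0.1223  0.0237]
 [ 0.0225  0.0119 -0.9997]]
side 0.04 36 ctr [ 0.5686 -0.0218] loc [0.0354 0.0805] zmax 0.055
side 0.06 44 ctr [ 0.5684 -0.0223] loc [0.0352 0.08  ] zmax 0.065
side 0.07 40 ctr [ 0.5678 -0.0219] loc [0.0347 0.0804] zmax 0.075
scene 0.04 37 ctr [ 0.5693 -0.0222] loc [0.0361 0.08  ] zmax 0.055
scene 0.06 45 ctr [ 0.5693 -0.0221] loc [0.0361 0.08  ] zmax 0.065
scene 0.07 40 ctr [ 0.5693 -0.0224] loc [0.0361 0.0798] zmax 0.075
[-0.9997 -0.0039 -0.0225]
```

Call:
apply_moves(commands=[[-0.011,0,-0.0003,0,0.8],[-0.011,0,-0.0003,0,0.8],[-0.011,0,-0.0003,0,0.8],[-0.011,0,-0.0003,0,0.8],[-0.008,0,-0.0002,0,0.8]])

```text
clock: 27.03
position: [0.5761, -0.0773, 0.0788]
ee_rot: [0.662, 0.75, 0.012, -0.005]
ft_force: [-0.3, 0.2, -0.6]
grip_width: 0.351
```

Call:
apply_moves(commands=[[-0.003,0,0,0,0.8],[0,0,0,0,0.8]])

```text
clock: 27.2
position: [0.5766, -0.0849, 0.0786]
ee_rot: [0.663, 0.748, 0.011, -0.004]
ft_force: [-0.8, 0.1, -0.3]
grip_width: 0.35
```

```bash
python3 - <<'E'
from h import *
np.set_printoptions(precision=4,suppress=True)
o=manip.get_obs(); p=o['position']; M=R.from_quat(o['ee_rot']).as_matrix(); print(p,loc(p),o['ft_force'],M[:,2])
bottle(p[0],p[1],(.045,.065),.024);rows()
print(M.T@np.array([np.sin(A),-np.cos(A),0]))
E
```

```text
[ 0.5766 -0.0849  0.0786] [0.036  0.0169] [-0.7528  0.1333 -0.3391] [ 0.0089  0.0225 -0.9997]
side 0.04 16 ctr [ 0.5757 -0.0851] loc [0.035  0.0167] zmax 0.054
side 0.07 43 ctr [ 0.5758 -0.0849] loc [0.0352 0.017 ] zmax 0.075
scene 0.04 41 ctr [ 0.5769 -0.0847] loc [0.0363 0.017 ] zmax 0.055
scene 0.07 42 ctr [ 0.5767 -0.085 ] loc [0.0361 0.0168] zmax 0.075
scene white [(127, -93, -66), (123, -61, -34), (124, -29, -2)] zmax 0.113
scene red [(145, -82, -56), (142, -44, -19), (36, 2, 11)] zmax 0.113
side white [(164, -94, -68), (155, -62, -35), (135, -30, -4)] zmax 0.112
side red [(147, -84, -55), (139, -44, -19), (116, 4, 23)] zmax 0.113
[-0.9998 -0.0013 -0.0213]
```

Call:
apply_moves(commands=[[-0.005,0,0.001,0,0.8],[-0.005,0,0,0,0.8],[-0.004,0,0,0,0.8],[-0.003,0,0,0,0.8],[-0.003,0,0,0,0.8]])

```text
clock: 27.82
position: [0.5792, -0.101, 0.077]
ee_rot: [0.661, 0.751, 0.012, -0.005]
ft_force: [-0.8, 0.8, -0.9]
grip_width: 0.352
```

Call:
apply_moves(commands=[[-0.003,0,0,0,0.8],[-0.003,0,0,0,0.8],[0,0,0,0,0.8]])

```text
clock: 28.07
position: [0.58, -0.108, 0.0768]
ee_rot: [0.661, 0.75, 0.012, -0.005]
ft_force: [0.0, 0.4, -0.4]
grip_width: 0.355
```

```bash
python3 - <<'E'
from h import *
np.set_printoptions(precision=4,suppress=True)
o=manip.get_obs(); p=o['position']; M=R.from_quat(o['ee_rot']).as_matrix(); print(p,loc(p),o['ft_force'],M[:,2])
rows()
E
```

```text
[ 0.58   -0.108   0.0768] [ 0.0366 -0.0065] [ 0.0256  0.4049 -0.4073] [ 0.0079  0.025  -0.9997]
scene white [(126, -93, -66), (123, -61, -34), (66, -28, -14)] zmax 0.113
scene red [(144, -84, -58), (137, -52, -26), (36, -21, -15)] zmax 0.113
side white [(167, -93, -68), (156, -62, -35), (136, -30, -3)] zmax 0.112
side red [(146, -85, -58), (137, -53, -26), (116, -21, 1)] zmax 0.113
```

Call:
apply_moves(commands=[[-0.003,0,-0.0003,0,0.8],[-0.003,0,0,0,0.8],[-0.003,0,0,0,0.8],[-0.002,0,0,0,0.8]])

```text
clock: 28.5
position: [0.5812, -0.1172, 0.0768]
ee_rot: [0.66, 0.751, 0.012, -0.006]
ft_force: [-2.1, 6.0, 1.7]
grip_width: 0.354
```

Call:
apply_moves(commands=[[-0.002,0,0,0,0.8],[-0.0015,0,0,0,0.8]])

```text
clock: 28.67
position: [0.5814, -0.1172, 0.0768]
ee_rot: [0.659, 0.752, 0.014, -0.009]
ft_force: [-3.1, 5.4, 2.9]
grip_width: 0.351
```

```bash
python3 - <<'E'
from h import *
np.set_printoptions(precision=4,suppress=True)
o=manip.get_obs(); p=o['position']; M=R.from_quat(o['ee_rot']).as_matrix(); print(p,loc(p),o['ft_force'],M[:,2])
rows()
E
```

```text
[ 0.5814 -0.1172  0.0768] [ 0.0369 -0.0158] [-3.0876  5.3945  2.9333] [ 0.0051  0.0316 -0.9995]
scene white [(127, -93, -65), (125, -61, -34), (15, -30, -24)] zmax 0.113
scene red [(148, -93, -67), (142, -61, -35), (31, -31, -25)] zmax 0.113
side white [(167, -93, -68), (155, -62, -35), (127, -30, -9)] zmax 0.111
side red [(150, -94, -68), (141, -62, -37), (114, -31, -12)] zmax 0.113
```

Call:
apply_moves(commands=[[-0.002,0,0,0,0.8],[0,0,0,0,0.8]])

```text
clock: 28.93
position: [0.5813, -0.1168, 0.0768]
ee_rot: [0.658, 0.753, 0.014, -0.01]
ft_force: [-1.2, -0.8, -0.7]
grip_width: 0.353
```

Call:
apply_moves(commands=[[0,0,0.001,0,0.5],[0,0,0,0,0.35],[0,0,0,0,0.2],[0,0,0,0,0.05],[0,0,0,0,0.05]])

```text
clock: 29.35
position: [0.582, -0.1186, 0.0761]
ee_rot: [0.659, 0.752, 0.014, -0.009]
ft_force: [-0.3, 0.4, -0.4]
grip_width: 0.473
```

Call:
apply_moves(commands=[[0,0,-0.01,0,0.05],[0,0,-0.02,0,0.05],[0,0,-0.03,0,0.05],[0,0,0,0,0.05]])

```text
clock: 29.68
position: [0.5812, -0.122, 0.1392]
ee_rot: [0.659, 0.752, 0.013, -0.009]
ft_force: [1.1, 0.4, 1.2]
grip_width: 0.472
```

```bash
python3 - <<'E'
from h import *
np.set_printoptions(precision=4,suppress=True)
o=manip.get_obs(); p=o['position']; M=R.from_quat(o['ee_rot']).as_matrix(); print(p,loc(p),o['ft_force'],M)
rows()
def w(x,y): return C0+np.array([x*np.cos(A)-y*np.sin(A),x*np.sin(A)+y*np.cos(A)])
for x in (-.036,.036):
    for y in (-.081,-.049,-.017):
        c=w(x,y); print('exp',x,y); bottle(c[0],c[1],(.055,.075),.0175)
E
```

```text
[ 0.5812 -0.122   0.1392] [ 0.0361 -0.0205] [1.0522 0.3557 1.2086] [[-0.1308  0.9914  0.004 ]
 [ 0.9909  0.1306  0.0317]
 [ 0.0309  0.0081 -0.9995]]
scene white [(125, -93, -66), (125, -61, -34), (46, -28, -18)] zmax 0.113
scene red [(147, -93, -67), (145, -62, -35), (143, -28, -2)] zmax 0.112
side white [(165, -94, -67), (157, -61, -35), (139, -30, -3)] zmax 0.111
side red [(148, -93, -67), (138, -62, -36), (130, -30, -2)] zmax 0.111
exp -0.036 -0.081
side 0.07 24 ctr [ 0.514  -0.1893] loc [-0.0386 -0.0794] zmax 0.085
scene 0.06 8 ctr [ 0.5131 -0.1906] loc [-0.0396 -0.0806] zmax 0.065
scene 0.07 46 ctr [ 0.5132 -0.1899] loc [-0.0395 -0.0799] zmax 0.085
exp -0.036 -0.049
side 0.06 10 ctr [ 0.5114 -0.1588] loc [-0.0375 -0.0488] zmax 0.064
side 0.07 11 ctr [ 0.5105 -0.1566] loc [-0.0382 -0.0465] zmax 0.084
scene 0.06 7 ctr [ 0.5114 -0.1551] loc [-0.0371 -0.0451] zmax 0.064
scene 0.07 41 ctr [ 0.5093 -0.1579] loc [-0.0395 -0.0477] zmax 0.085
exp -0.036 -0.017
side 0.06 30 ctr [ 0.5084 -0.126 ] loc [-0.0366 -0.0159] zmax 0.065
side 0.07 30 ctr [ 0.5089 -0.1249] loc [-0.036  -0.0149] zmax
[... 315 characters left out ...]
 0.5869 -0.1811] loc [ 0.0348 -0.0798] zmax 0.065
scene 0.07 50 ctr [ 0.5863 -0.181 ] loc [ 0.0342 -0.0797] zmax 0.085
exp 0.036 -0.049
side 0.06 17 ctr [ 0.5832 -0.1492] loc [ 0.0349 -0.0478] zmax 0.064
side 0.07 22 ctr [ 0.5834 -0.1495] loc [ 0.035  -0.0481] zmax 0.085
scene 0.06 47 ctr [ 0.5829 -0.1488] loc [ 0.0347 -0.0473] zmax 0.065
scene 0.07 51 ctr [ 0.5823 -0.149 ] loc [ 0.0341 -0.0475] zmax 0.085
exp 0.036 -0.017
side 0.06 27 ctr [ 0.5804 -0.1172] loc [ 0.0359 -0.0156] zmax 0.065
side 0.07 33 ctr [ 0.5808 -0.1159] loc [ 0.0364 -0.0145] zmax 0.085
scene 0.06 32 ctr [ 0.5808 -0.1179] loc [ 0.0362 -0.0164] zmax 0.064
scene 0.07 35 ctr [ 0.5808 -0.1171] loc [ 0.0363 -0.0156] zmax 0.085
```

Both rows look home, with pitches of 32 to 33 mm. Releasing may have let the end bottles settle back slightly, so I'll give each row a soft nudge with the shut fingers, starting with red.

Call:
apply_moves(commands=[[0.02,0,0,0,0.5],[0.02,0,0,0,1],[0.015,0,0,0,1],[0,0,0,0,1],[0,0,0,0,1]])

```text
clock: 30.8
position: [0.5707, -0.066, 0.1343]
ee_rot: [0.66, 0.751, 0.011, -0.012]
ft_force: [-0.4, -1.1, 0.7]
grip_width: -0.001
```

Call:
apply_moves(commands=[[0,0,0.015,0,1],[0,0,0.015,0,1],[0,0,0.015,0,1],[0,0,0.015,0,1],[0,0,0,0,1]])

```text
clock: 31.22
position: [0.5722, -0.0688, 0.0736]
ee_rot: [0.661, 0.75, 0.011, -0.01]
ft_force: [-0.8, 0.1, -0.3]
grip_width: 0.001
```

```bash
python3 - <<'E'
from h import *
np.set_printoptions(precision=4,suppress=True)
o=manip.get_obs(); p=o['position']; M=R.from_quat(o['ee_rot']).as_matrix(); print(p,loc(p),o['ft_force'],M[:,2],o['grip_width'])
im,d=camera('side'); save(im,'s5.png',(215,100,375,260),4)
E
```

```text
[ 0.5722 -0.0688  0.0736] [0.0335 0.0334] [-0.7911  0.142  -0.253 ] [-0.0003  0.0303 -0.9995] 0.0013826158405581418
```

View pics/s5.png

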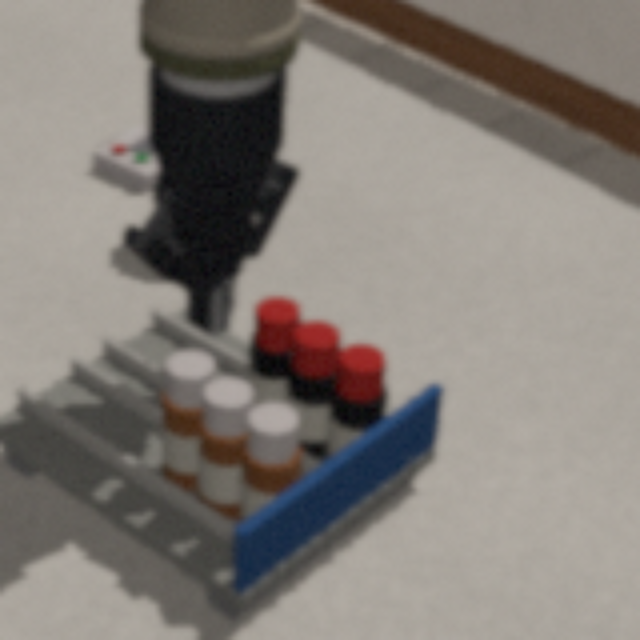

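Six upright bottles stand in two rows against the blue stop, with the shut fingers behind the red row. Now the nudge.

Call:
apply_moves(commands=[[0,0.0025,0.008,0,1],[-0.006,0,0.005,0,1],[-0.006,0,0,0,1],[-0.003,0,0,0,1]])

```text
clock: 31.6
position: [0.5793, -0.0858, 0.0632]
ee_rot: [0.661, 0.75, 0.013, -0.008]
ft_force: [0.0, 0.1, -0.7]
grip_width: -0.001
```

Call:
apply_moves(commands=[[-0.002,0,0,0,1],[-0.002,0,0,0,1]])

```text
clock: 31.77
position: [0.5804, -0.0912, 0.0639]
ee_rot: [0.662, 0.749, 0.013, -0.008]
ft_force: [-1.1, 8.6, 2.7]
grip_width: -0.002
```

Call:
apply_moves(commands=[[-0.002,0,0,0,1],[-0.001,0,0,0,1]])

```text
clock: 31.93
position: [0.581, -0.0909, 0.0643]
ee_rot: [0.661, 0.75, 0.014, -0.009]
ft_force: [0.1, 2.0, -1.2]
grip_width: -0.002
```

Call:
apply_moves(commands=[[0.004,0,0,0,1],[0.01,0,-0.003,0,1],[0.012,0,0,0,1],[0,-0.018,0,0,1],[0,-0.018,0,0,1]])

```text
clock: 32.35
position: [0.5438, -0.0653, 0.0694]
ee_rot: [0.66, 0.751, 0.016, -0.008]
ft_force: [0.5, -0.4, 0.6]
grip_width: -0.0
```

Call:
apply_moves(commands=[[0,-0.018,0,0,1],[0,-0.012,0,0,1],[0,0,0,0,1],[0,0,0,0,1]])

```text
clock: 32.68
position: [0.5106, -0.065, 0.0701]
ee_rot: [0.659, 0.752, 0.016, -0.007]
ft_force: [0.1, 1.5, 0.0]
grip_width: 0.004
```

```bash
python3 - <<'E'
from h import *
np.set_printoptions(precision=4,suppress=True)
o=manip.get_obs(); p=o['position']; M=R.from_quat(o['ee_rot']).as_matrix(); print(p,loc(p),o['ft_force'],M)
rows()
E
```

```text
[ 0.5106 -0.065   0.0701] [-0.0272  0.0444] [0.1186 1.4596 0.0068] [[-0.1314  0.9913  0.0101]
 [ 0.9908  0.131   0.0335]
 [ 0.0319  0.0144 -0.9994]]
scene white [(127, -93, -66), (126, -61, -34), (122, -28, -2), (17, 32, 38)] zmax 0.113
scene red [(146, -93, -67), (143, -61, -35), (141, -28, -2)] zmax 0.113
side white [(166, -94, -67), (159, -61, -36), (135, -30, -3), (73, 30, 45)] zmax 0.113
side red [(149, -94, -67), (142, -62, -35), (127, -29, -3)] zmax 0.111
```

Call:
apply_moves(commands=[[-0.006,-0.009,0.005,0,1],[-0.007,0,0,0,1],[-0.006,0,0,0,1],[-0.003,0,0,0,1]])

```text
clock: 33.12
position: [0.5062, -0.0889, 0.0634]
ee_rot: [0.658, 0.753, 0.016, -0.007]
ft_force: [0.0, -0.0, -0.0]
grip_width: -0.004
```

```bash
python3 - <<'E'
from h import *
o=manip.get_obs(); p=o['position']; print(p,loc(p),o['ft_force'])
E
```

```text
[ 0.50620513 -0.08892268  0.06341942] [-0.03442656  0.02120271] [ 0.02743562 -0.02027993 -0.0081722 ]
```

Call:
apply_moves(commands=[[-0.003,0,0,0,1],[-0.002,0,0,0,1],[-0.002,0,0,0,1]])

```text
clock: 33.37
position: [0.5077, -0.098, 0.063]
ee_rot: [0.659, 0.752, 0.016, -0.007]
ft_force: [-0.2, 0.2, -0.1]
grip_width: 0.001
```

Call:
apply_moves(commands=[[-0.002,0,0,0,1],[-0.0015,0,0,0,1]])

```text
clock: 33.53
position: [0.5085, -0.1, 0.063]
ee_rot: [0.659, 0.752, 0.017, -0.008]
ft_force: [-0.5, 9.7, 2.3]
grip_width: -0.002
```

Firm contact at 9.7 N, so the white row is pressed home. I'll back off, rise and check.

Call:
apply_moves(commands=[[0.004,0,0,0,1],[0.012,0,0,0,1],[0.02,0,-0.01,0,1],[0.02,0,-0.03,0,1],[0.02,0,-0.03,0,1]])

```text
clock: 33.95
position: [0.4933, -0.0262, 0.1314]
ee_rot: [0.661, 0.75, 0.013, -0.012]
ft_force: [1.6, 0.4, -0.2]
grip_width: 0.001
```

Call:
apply_moves(commands=[[0.02,0,-0.03,0,1],[0,0,-0.02,0,1],[0,0,0,0,1]])

```text
clock: 34.2
position: [0.4911, -0.0, 0.1898]
ee_rot: [0.658, 0.753, 0.015, -0.009]
ft_force: [0.8, -1.4, 0.4]
grip_width: 0.004
```

```bash
python3 - <<'E'
from h import *
np.set_printoptions(precision=4,suppress=True)
o=manip.get_obs(); print(o['position'],o['clock'])
rows()
im,d=camera('scene'); save(im,'f.png',(180,100,420,280),3)
for t in ['beaker','timer','tip_box']:
  for n in ['scene','side']:
    print(t,n,[np.round(atz(cam(n),x['xy'],0),3) for x in nets.place_of(n,t)[:1]])
E
```

```text
[ 0.4911 -0.      0.1898] 34.2
scene white [(125, -93, -67), (123, -61, -35), (127, -30, -3)] zmax 0.112
scene red [(149, -93, -67), (145, -61, -35), (144, -29, -2)] zmax 0.113
side white [(162, -94, -68), (161, -63, -35), (137, -30, -3)] zmax 0.111
side red [(147, -94, -67), (141, -61, -35), (127, -29, -1)] zmax 0.111
beaker scene [array([0.704, 0.104, 0.   ])]
beaker side [array([0.721, 0.095, 0.   ])]
timer scene [array([0.742, 0.216, 0.   ])]
timer side [array([0.736, 0.227, 0.   ])]
tip_box scene [array([ 0.348, -0.382,  0.   ])]
tip_box side [array([ 0.36 , -0.385,  0.   ])]
```

View pics/f.png

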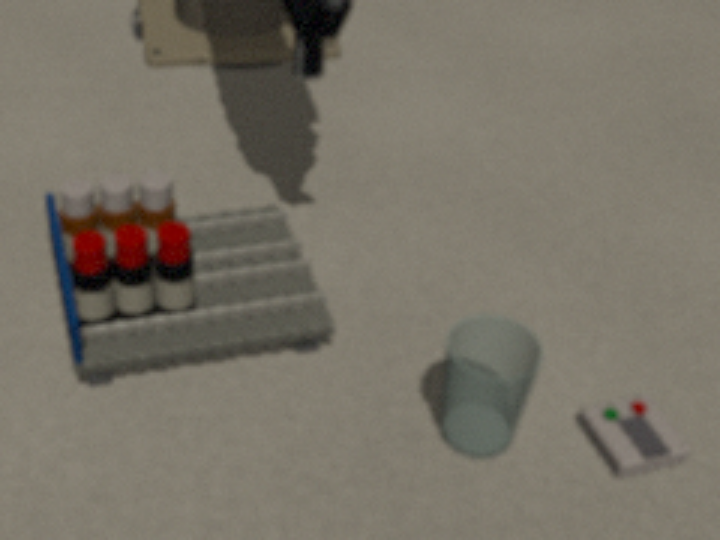

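The final picture shows both rows of three upright and side by side against the blue stop. The beaker and timer are where they were and the arm is clear.

```bash
python3 -c "
from workcell import workorder; print(workorder.hand_in())"
```

```text
the job is handed in; nothing more can be done
None
```

Both stray bottles are put away and each row of three stands upright against the blue end stop. I handed the job in at about 34 s; no verdict was reported.

**What I did**
- **Red:** I stood the red bottle in the open end of its lane.
- **White:** I let the lying white bottle swing base-down in a loosened grip, stood it up, regrasped it and placed it in its lane.
- **Rows:** I pushed the white row home first, then the red, with the held bottle. I finished with a nudge of about 9–10 N on each row with the shut fingers.

**Last checks**
- **Rows:** In both lanes the bottles are about 32 mm apart (centres near -81, -48 and -16 mm along the lane), measured from two cameras. The cameras resolve only about 1 mm, so a gap smaller than that would not show.
- **Beaker, timer and tip box:** They are where they were, as far as could be measured. From the side camera the beaker and timer read 15–20 mm from their first readings, but the scene camera agrees within about 8 mm and the picture shows no change.

**What went wrong on the way**
- **First red grasp:** It held only by the fingertips because the tool rose as the fingers closed. I set the bottle down and regrasped it.
- **White bottle:** It slipped out once while I was loosening the grip, dropping about 2 cm back flat on the bench.
- **Tool drift:** The tool drifted by up to 4° of tilt and about 1 cm between moves. I corrected position by measuring along the way.

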